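# Ready a leaning sample bottle for probing

### The job

Get the leaning sample bottle ready for measuring: lift its loose cap off and set it upright, knob up, down into the cap holder it fits (the wider of the two), and let go of it. Then push the bottle's carriage along its rails, all the way until the spring pawl snaps in behind it, and after that press the probe fully down into the bottle's mouth. Leave the other things on the trolley where they are.

Things in the scene. Friction and masses are not known exactly. Their poses are not given: they have to be found in the camera images.
- station: Fixed station: base 150 x 360 x 14 mm, rails along its y. Origin on the table, mid-rails; z up. Bottle (starting at y -70 mm) and probe (y +90 mm) both lean 25 degrees, tops to station -x: their axis is (-0.423, 0, 0.906) here. Post at y 90, x 65..91 mm, 256 mm tall; its arm at 245 mm height holds the probe's guide over the carriage's end place.
- carriage (a joint): Bottle carriage along station +y, m: 0 at the start, 0.160 at the end stop. Friction about 1.5 N; from 0.140 to 0.150 a ridge on its front edge must force a spring pawl aside (about 6 N), then the pawl snaps in behind it and holds the carriage at the end stop. Left before that, it stays short of home.
- push_face (a point): Centre of the outer (station -y) face of the carriage's upright push plate: 75 mm wide along station x, from 22 mm to 97 mm above the table, 12 mm thick; this point is 75 mm above the table and 126 mm towards -y from the bottle's foot. It moves with the carriage and is free to touch from -y.
- mouth (a point): Centre of the bottle's mouth rim, on the carriage. White plastic bottle 70 mm in diameter, 160 mm long, clamped in the carriage and leaning 25 degrees; neck 47 mm in diameter.
- cap_center (a point): Centre of the loose grey cap, half-way up its 67 mm, z along its axis to the knob. Skirt 62 mm outside, 53 mm inside, 27 mm tall with its top; above it a round knob 28 mm across, 40 mm tall: from 6.5 mm below this point to 33.5 mm above it. 50 to 100 g, not screwed: 22 mm over the neck, leaning with the bottle, comes off along the lean.
- holder_wide: The cap's holder: white round dish on a dark 90 x 90 x 4 mm plate fixed to the table; bore 69 mm, outside 81 mm, rim 22 mm above the table, inner floor 5 mm above the table. Origin on the table under the bore's centre, z up. A cap resting in it has its centre 38.5 mm above the table.
- holder_narrow: A like holder with a bore of only 49 mm (outside 61 mm, same heights), too narrow for this cap; leave it empty. Origin under the bore's centre. The two holders stand left and right of the station, in either order.
- probe (a joint): How far the probe has been pressed down along its leaning axis, m: starts between 0 and 0.012, fully down 0.050 (end stop). About 4 N of friction; it stays where it is left.
- probe_top (a point): Centre of the flat top of the probe's black round button (42 mm in diameter, 20 mm thick); the rod below runs through the guide on the station's arm. It moves with the probe, downwards along the lean.
- small_bottle_mid (a point): Bystander: small white capped bottle, 44 mm diameter, 85 mm tall, centre. Not needed.
- beaker_mid (a point): Bystander: clear beaker, 70 mm diameter, 85 mm tall, centre. Not needed.
- driver_mid (a point): Bystander: black-handled screwdriver 190 mm long lying on the table, point at its middle. Not needed.
- wide_bottle_mid (a point): Bystander: white jar, 68 mm diameter, 150 mm tall, centre. Not needed.
- hex_key_mid (a point): Bystander: bent hex key 100 x 30 mm, 8 mm thick, lying flat. Not needed.
Not all that is in view belongs to the job. What is shaped like the part that bears cap_center but purple is not meant. Leave any turquoise look-alike of the holder_wide alone.

How it is judged:
By the outcome, as a careful person would: the job done as asked, in the order asked, and still so for the second after the job is handed in, with the robot touching nothing.
It also fails if it takes over 72 s, if anything falls off the work surface, if the arm or the gripper's body presses on something with over 40 N, if the wrist force passes 120 N, or if a joint passes its speed limit or range.

### The arm

A 7-joint arm with a two-finger parallel gripper is mounted at the origin on the work surface. World frame = base frame: x ahead of the robot, y to its left, z up, the work surface at z = 0. Lengths are in m, angles in rad, forces in N, time in s.
With the tool pointing down it reaches from about 0.425 to 0.875 m from the base axis. Payload 4.7 kg.
Tool frame: the origin (TCP) lies on the centre line of the jaws, within the pads' length; the fingertips stand 8 mm ahead of it and the grasp point (between the pads) lies 11 mm behind it; z points along the fingers, y is the direction in which the jaws open and shut (so a half turn about z gives the same grasp; the last joint's range is limited). The gripper opens to 87 mm and grips with 3 to 60 N. Pads are 19 mm wide; open, the fingers measure 117 mm over their backs; the gripper's body (75 mm by 190 mm) begins 51 mm behind the grasp point.
Start: joints at [1.172, 0.321, -0.07, 1.45, 0.023, 1.371, -0.057], TCP at [0.261, -0.595, 0.231] pointing down, gripper open.
Joint ranges: [-2.86, 2.86], [-0.3, 2.09], [-1.38, 1.24], [0.06, 2.45], [-1.56, 4.7], [0.09, 2.05], [-2.69, 2.69]. Speed limits (rad/s): [2.57, 2.57, 3.14, 3.14, 3.14, 3.14, 3.14].

### API

Orientations are given as a rotation vector (axis times angle).
In Python, from bench import status, optics, order gives the robot as it stands.
- The arm moves only by the tool step_arm, never from a script. Its argument "rows" is a list of rows, each a list of 3 entries, a list of its own where there are three numbers: the turn, a rotation vector about the tool's x, y, z in degrees, then the shift along the tool's x, y, z in mm, then the finger opening in mm, from 0 to 87. A call has 1 to 12 rows; each row shifts and turns the pose as measured when the row begins, along the tool's axes as they then stand; what a row does not reach is not made up. A row lasts 1/12 s, in which the tool goes at most 41.7 mm and 7.16 degrees, less where a joint would pass 70% of its speed; a pose out of reach is approached as far as the arm can. A call is refused whole if a number of a shift passes 41.7 or a number of a turn 7.16, either way. A call with a gripper value outside its range is refused whole. The fingers move at their own pace and stop on an object; "grip_force" is the grip in N (left out, the last holds). Time passes only in rows, so rows that do not move let the fingers close. It gives the time, the measured TCP pose, the force and the opening at its end, in the units of the state.
- status.get_state(): the state, without advancing time (a new reading comes with each control period).
- optics.get_image(name): name is "scene" or "top" or "wrist"; returns a dict with "frame" (420x560x3 uint8, red, green, blue), "range_z" (420x560 float32, m along the optical axis (not along the pixel's ray), 0 where there is no reading), "K" (3x3 intrinsics, pixels), "R" (3x3) and "t" (3): a world point X has camera coordinates R X + t. Camera axes: x right, y down, z forward; pixel columns grow to the right and rows downward; lengths in m; the calibration is good to about 2 mm. A picture is of the moment at which its call begins.
- order.close_job(): hands the job in, once; it reports no verdict.
The state is a dict: "time": time; "joint_positions": joint angles; "qd": joint speeds; "joint_torque": joint torques, N m; "position": TCP position; "tool_rot": TCP orientation; "ft_force": force on the tool from outside, world axes, zero at the start; "torque": the same for the moment, N m; "grip_width": opening from 0.0 (shut) to 1.0 (fully open).
Only numpy, scipy, OpenCV 4.12 (cv2) and the standard library are available. Lean on these libraries where they do the work, as an engineer would, in place of code of your own. Each camera call takes 0.05 s, during which the arm holds its last target.

## Working session

There is one attempt and no reset: what is moved stays moved. The work goes in short steps, Python scripts to look and compute and a tool call to move; the robot and the scene stay as the last step left them, time stands still between calls to the robot, and variables do not carry over. Pictures are saved under pics/ and viewed, and the job is handed in when it is done.

Besides the shell and the picture viewer there is one more tool, called after "Emit:" in YAML: its name, and indented under it one key for each argument. step_arm: Moves the arm, as the interface text tells. Its arguments: {"type":"object","properties":{"rows":{"type":"array"},"grip_force":{"type":"number"}},"required":["rows"]}

```bash
mkdir -p pics; ls; python3 - <<'E'
from bench import status, optics
import cv2,numpy as np
s=status.get_state();print(s)
for n in ["scene","top","wrist"]:
    d=optics.get_image(n);cv2.imwrite(f"pics/{n}0.png",d["frame"][:,:,::-1]);np.savez(f"{n}0.npz",**d)
    print(n,d["K"].round(1).tolist(),d["R"].round(3).tolist(),d["t"].round(3).tolist())
E
```

```text
pics
{'time': 0.0, 'joint_positions': array([ 1.17210296,  0.32185577, -0.07009784,  1.45165907,  0.02261608,
        1.3707263 , -0.05691555]), 'qd': array([-0.00099073,  0.00036559,  0.00025248, -0.00014425,  0.00066447,
        0.00083437, -0.00032834]), 'joint_torque': array([-5.31927362e-04, -4.91290998e+01, -4.03769799e-01, -3.12535357e+01,
       -6.38032285e-02,  4.36724047e-02,  1.41085875e-04]), 'position': array([ 0.26051536, -0.59495596,  0.22944828]), 'tool_rot': array([-3.07314569e+00, -6.43498661e-01,  7.58886843e-04]), 'ft_force': array([-0.12148802,  0.40658938, -0.75462447]), 'torque': array([-0.00875124, -0.04976741, -0.02108881]), 'grip_width': 1.0040700862642664}
scene [[490.0, 0.0, 271.1], [0.0, 490.0, 211.0], [0.0, 0.0, 1.0]] [[-0.863, 0.506, -0.008], [0.436, 0.735, -0.519], [-0.257, -0.451, -0.855]] [0.43, -0.099, 1.516]
top [[522.0, 0.0, 279.0], [0.0, 522.0, 204.0], [0.0, 0.0, 1.0]] [[-0.028, -0.999, -0.024], [-0.991, 0.031, -0.134], [0.135, 0.02, -0.991]] [0.01, 0.509, 1.521]
wrist [[364.9, 0.0, 275.7], [0.0, 364.9, 214.9], [0.0, 0.0, 1.0]] [[0.402, -0.916, -0.002], [-0.877, -0.385, 0.287], [-0.264, -0.114, -0.958]] [-0.649, -0.034, 0.392]
```

View pics/scene0.png

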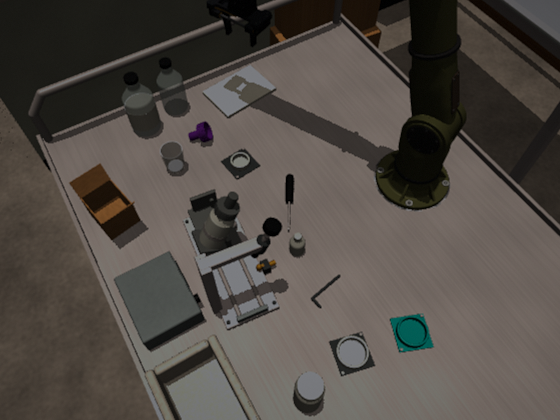

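View pics/top0.png

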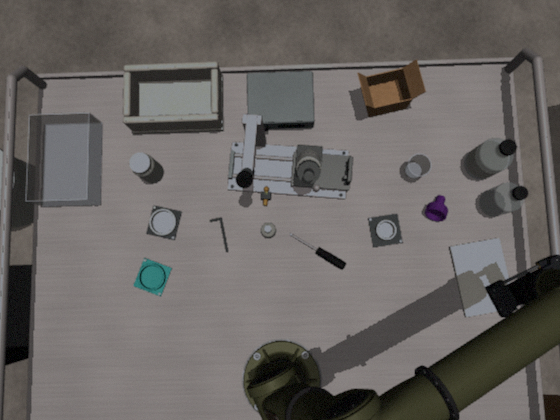

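View pics/wrist0.png

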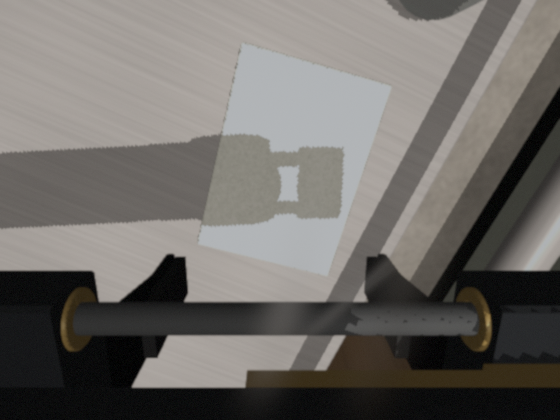

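The scene view shows the station at about (235,255), with the grey cap and knob at (228,203) and the probe button at (272,227). In the top view the cap is at (310,175), the button at (244,178) and the push plate at (350,172). The rails run roughly along world y, and the tops lean toward the robot.

What could be mistaken for what I want:
- **Cap:** the grey one at top (310,175), or the purple look-alike at (436,209). I choose grey.
- **Holder:** the dark-plate holders at (163,222), larger, and (385,230), smaller, or the turquoise one at (152,277). I choose (163,222), pending a size check.

```bash
cat > h.py <<'E'
import numpy as np,cv2
def load(n): return dict(np.load(n+".npz"))
def cloud(d):
    z=d["range_z"];v,u=np.mgrid[:z.shape[0],:z.shape[1]]
    K=d["K"];c=np.stack([(u-K[0,2])*z/K[0,0],(v-K[1,2])*z/K[1,1],z],-1)
    w=(c-d["t"])@d["R"]; w[z==0]=np.nan
    return w
def proj(d,X):
    c=np.atleast_2d(X)@d["R"].T+d["t"];p=c@d["K"].T
    return p[:,:2]/p[:,2:]
E
python3 - <<'E'
from h import *
d=load("top0");w=cloud(d)
def p(u,v): print((u,v),w[v,u].round(4), d["frame"][v,u])
for q in [(163,222),(163,208),(385,230),(152,277),(310,178),(311,187),(244,178),(349,172),(436,209),(250,122),(268,229),(143,162),(415,170),(300,300),(240,190),(330,190),(265,195)]: p(*q)
f=d["frame"];c=cv2.resize(f[100:260,110:410],None,fx=2.6,fy=2.6,interpolation=cv2.INTER_CUBIC)
cv2.imwrite("pics/crop1.png",np.clip(c[:,:,::-1].astype(float)*1.6,0,255).astype(np.uint8))
d=load("scene0");f=d["frame"];c=cv2.resize(f[170:340,150:350],None,fx=3.5,fy=3.5,interpolation=cv2.INTER_CUBIC)
cv2.imwrite("pics/crop2.png",np.clip(c[:,:,::-1].astype(float)*1.8,0,255).astype(np.uint8))
E
```

```text
(163, 222) [0.4684 0.3482 0.0095] [136 141 148]
(163, 208) [0.5121 0.35   0.0026] [85 90 86]
(385, 230) [ 0.4248 -0.3208  0.0034] [139 142 152]
(152, 277) [ 3.042e-01  3.834e-01 -1.000e-04] [ 48 122 119]
(310, 178) [ 0.5504 -0.0925  0.2206] [72 72 70]
(311, 187) [ 0.5568 -0.1021  0.0382] [50 50 50]
(244, 178) [0.5388 0.0736 0.3114] [16 14 17]
(349, 172) [ 0.587 -0.21   0.098] [94 94 91]
(436, 209) [ 0.4764 -0.4599  0.0652] [55 25 71]
(250, 122) [0.6968 0.0599 0.2576] [138 143 151]
(268, 229) [0.4312 0.0274 0.0825] [138 142 148]
(143, 162) [0.6238 0.3702 0.1509] [139 143 150]
(415, 170) [ 0.6055 -0.4222  0.0017] [116 117 121]
(300, 300) [ 0.2243 -0.059  -0.0023] [128 122 120]
(240, 190) [0.5591 0.1127 0.0103] [109 105 107]
(330, 190) [ 0.5503 -0.1603  0.0112] [118 119 124]
(265, 195) [0.5388 0.0362 0.0267] [58 61 60]
```

View pics/crop1.png

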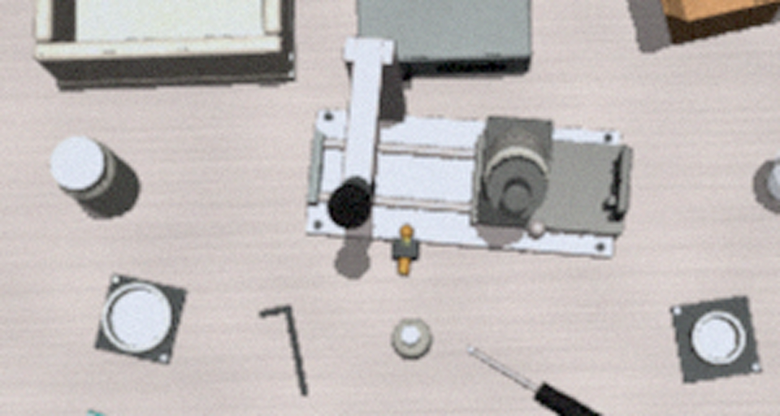

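View pics/crop2.png

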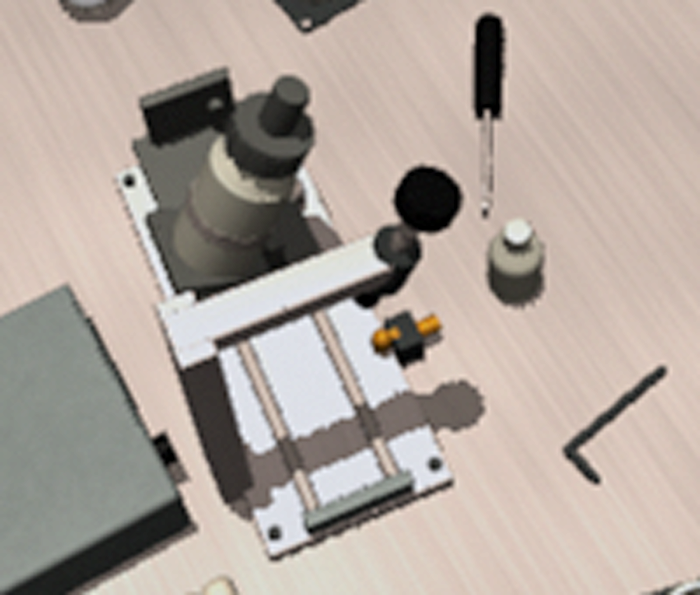

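The close crop confirms the grey cap with knob on the leaning bottle. Next I fit the geometry.

```bash
cat > fit.py <<'E'
from h import *
d=load("top0");w=cloud(d);f=d["frame"]
def ray(d,u,v,z):
    r=d["R"].T@np.linalg.inv(d["K"])@np.array([u,v,1.]);c=-d["R"].T@d["t"]
    return c+r*(z-c[2])/r[2]
u=lambda a,b:(110+a/2.6,100+b/2.6)
C=[ray(d,*u(*p),0.014) for p in [(320,110),(307,235),(612,256),(622,132)]]
C=np.array(C);print(C.round(3))
print("len",np.linalg.norm(C[0]-C[3]),np.linalg.norm(C[1]-C[2]),np.linalg.norm(C[0]-C[1]),np.linalg.norm(C[3]-C[2]))
# both cameras: base points by height and region
for n in ["top0","scene0"]:
    dd=load(n);ww=cloud(dd);m=(ww[...,2]>.008)&(ww[...,2]<.02)&(abs(ww[...,0]-.6)<.14)&(abs(ww[...,1]+.03)<.24)
    m=cv2.morphologyEx(m.astype(np.uint8),cv2.MORPH_OPEN,np.ones((3,3)))>0
    P=ww[m][:,:2].astype(np.float32);r=cv2.minAreaRect(P);print(n,len(P),r)
# holders: white/dish pixels
for n in ["top0","scene0"]:
    dd=load(n);ww=cloud(dd)
    for nm,c in [("L",(.469,.348)),("R",(.426,-.321)),("T",(.32,.38))]:
        rr=np.hypot(ww[...,0]-c[0],ww[...,1]-c[1]);m=(rr<.05)&(ww[...,2]>.013)
        P=ww[m];print(n,nm,len(P),P[:,2].max().round(4) if len(P) else 0, cv2.minEnclosingCircle(P[:,:2].astype(np.float32)) if len(P)>5 else '')
E
python3 fit.py
```

```text
[[ 0.708  0.131  0.014]
 [ 0.558  0.149  0.014]
 [ 0.523 -0.205  0.014]
 [ 0.669 -0.224  0.014]]
len 0.3567396615176411 0.35578676470142495 0.15024877464797387 0.1476898198609424
top0 1712 ((0.6151673197746277, -0.034501031041145325), (0.3555234670639038, 0.1504473239183426), 84.05103302001953)
scene0 2424 ((0.6151741743087769, -0.03239639103412628), (0.35716506838798523, 0.15071997046470642), 83.67876434326172)
top0 L 189 0.0312 ((0.46693459153175354, 0.3427009582519531), 0.04442460834980011)
top0 R 136 0.0296 ((0.4169793128967285, -0.3209240734577179), 0.03701787069439888)
top0 T 157 0.0304 ((0.3098349869251251, 0.3793630599975586), 0.04249390587210655)
scene0 L 287 0.0303 ((0.4720713794231415, 0.34740811586380005), 0.046876903623342514)
scene0 R 139 0.0307 ((0.4224833846092224, -0.31999412178993225), 0.03195773437619209)
scene0 T 233 0.0313 ((0.3048126697540283, 0.38078927993774414), 0.04053902253508568)
```

```bash
cat > fit2.py <<'E'
from h import *
from scipy.optimize import least_squares
th=np.radians(-6.2);O=np.array([.6152,-.0335,0])
R=np.array([[np.cos(th),-np.sin(th),0],[np.sin(th),np.cos(th),0],[0,0,1]])
ax=np.array([-.4226,0,.9063]); ex=np.array([.9063,0,.4226])
if __name__=="__main__":
  for n in ["top0","scene0"]:
    d=load(n);w=cloud(d);s=(w-O)@R
    # leaning frame: a along axis, e perpendicular in xz, y
    a=s@ax;e=s@ex;y=s[...,1]
    m=(abs(y+.07)<.06)&(s[...,2]>.08)&(abs(s[...,0])<.15)
    print(n,"bottle: a max",np.nanpercentile(a[m],[90,99,100]).round(4))
    amax=np.nanpercentile(a[m],99)
    for lo,hi in [(-.006,.006),(-.036,-.010),(-.046,-.036),(-.07,-.05),(-.085,-.075),(-.12,-.09)]:
        q=m&(a>amax+lo)&(a<amax+hi)
        print((lo,hi),q.sum(),"e",np.percentile(e[q],[2,50,98]).round(4),"y",np.percentile(y[q],[2,50,98]).round(4))
    # probe button
    m=(abs(y-.09)<.04)&(s[...,2]>.27)&(s[...,0]<-.02)
    if m.sum():print("button",m.sum(),"a",np.percentile(a[m],[5,50,95]).round(4),"e",np.percentile(e[m],[2,50,98]).round(4),"y",np.percentile(y[m],[2,50,98]).round(4))
    m=(y<-.17)&(y>-.24)&(s[...,2]>.03)&(s[...,2]<.12)&(abs(s[...,0])<.08)
    print("plate",m.sum(),"x",np.percentile(s[m][:,0],[2,50,98]).round(4),"y",np.percentile(y[m],[2,50,98]).round(4),"z",np.percentile(s[m][:,2],[50,98]).round(4))
    m=(abs(y-.09)<.04)&(s[...,2]>.235)&(s[...,0]>0)
    print("arm",m.sum(),"x",np.percentile(s[m][:,0],[2,50,98]).round(4),"y",np.percentile(y[m],[2,50,98]).round(4),"z",np.percentile(s[m][:,2],[50,98]).round(4))
E
python3 fit2.py
```

```text
top0 bottle: a max [0.2246 0.2312 0.2338]
(-0.006, 0.006) 64 e [0.0331 0.0457 0.0584] y [-0.0736 -0.0624 -0.0504]
(-0.036, -0.01) 24 e [0.0465 0.0575 0.0596] y [-0.0744 -0.0602 -0.049 ]
(-0.046, -0.036) 219 e [0.0181 0.0538 0.0753] y [-0.0899 -0.0606 -0.0334]
(-0.07, -0.05) 34 e [0.027  0.0698 0.0764] y [-0.0885 -0.0548 -0.0334]
(-0.085, -0.075) 15 e [0.0508 0.0729 0.0753] y [-0.0889 -0.0657 -0.0359]
(-0.12, -0.09) 90 e [0.0393 0.0715 0.0801] y [-0.0958 -0.0599 -0.0288]
button 236 a [0.3096 0.3179 0.3225] e [0.0285 0.0485 0.066 ] y [0.0788 0.0974 0.1159]
plate 255 x [-0.051  -0.0052  0.051 ] y [-0.1875 -0.1776 -0.1707] z [0.0723 0.101 ]
arm 495 x [0.0022 0.055  0.091 ] y [0.0741 0.0967 0.1198] z [0.2555 0.2612]
scene0 bottle: a max [0.2086 0.2311 0.2333]
(-0.006, 0.006) 78 e [0.033  0.0466 0.0584] y [-0.0735 -0.0596 -0.0478]
(-0.036, -0.01) 78 e [0.0375 0.0541 0.0596] y [-0.0675 -0.0519 -0.0466]
(-0.046, -0.036) 250 e [0.0172 0.0545 0.0755] y [-0.0892 -0.0529 -0.0308]
(-0.07, -0.05) 117 e [0.0292 0.0644 0.0775] y [-0.0774 -0.0395 -0.0298]
(-0.085, -0.075) 101 e [0.028  0.0623 0.0764] y [-0.0783 -0.0417 -0.0309]
(-0.12, -0.09) 220 e [0.0249 0.0675 0.0805] y [-0.0783 -0.0366 -0.0262]
button 311 a [0.281  0.3187 0.3219] e [0.0287 0.0511 0.0666] y [0.0811 0.1027 0.119 ]
plate 426 x [-0.0352  0.0053  0.048 ] y [-0.1866 -0.1768 -0.1708] z [0.0744 0.1008]
arm 730 x [0.0019 0.0544 0.091 ] y [0.0767 0.1033 0.123 ] z [0.2567 0.2613]
```

```bash
cat > fit3.py <<'E'
from h import *
from fit2 import *
def rays(d,uv,z):
    uv=np.atleast_2d(uv);r=np.c_[uv,np.ones(len(uv))]@np.linalg.inv(d["K"]).T@d["R"];c=-d["R"].T@d["t"]
    return c+r*((z-c[2])/r[:,2])[:,None]
for n in ["top0","scene0"]:
    d=load(n);w=cloud(d);f=d["frame"].astype(int)
    for nm,c in [("L",(.469,.348)),("R",(.424,-.321))]:
        u0,v0=proj(d,[c[0],c[1],.01])[0]
        g=f.max(2);rr=np.hypot(w[...,0]-c[0],w[...,1]-c[1])
        loc=(rr<.075)
        dark=(loc&(g<85)).astype(np.uint8)
        k,l,st,ce=cv2.connectedComponentsWithStats(dark);i=1+np.argmax(st[1:,4])
        v,u=np.nonzero(l==i);P=rays(d,np.c_[u,v],.004)[:,:2].astype(np.float32)
        r=cv2.minAreaRect(P)
        # bright dish inside
        hull=np.zeros_like(dark);pp=np.c_[u,v].astype(np.int32);cv2.fillConvexPoly(hull,cv2.convexHull(pp),1)
        br=((hull>0)&(g>100)&(rr<.055)).astype(np.uint8);k,l,st,ce=cv2.connectedComponentsWithStats(br);j=1+np.argmax(st[1:,4])
        v,u=np.nonzero(l==j);Q=rays(d,np.c_[u,v],.022)[:,:2];E=cv2.fitEllipse(cv2.convexHull(Q.astype(np.float32)))
        print(n,nm,(round(u0),round(v0)),"plate",np.round(r[0],4),np.round(r[1],4),round(r[2],1),"dish(z22)",np.round(E[0],4),np.round(E[1],4))
# cap axis etc
for nm,y,e,a in [("cap",-.0615,.0458,.1965),("knobtop",-.0615,.0458,.230),("button",.0983,.0475,.320)]:
    X=O+R@(ax*a+ex*e+np.array([0,y,0]));print(nm,X.round(4))
print("axis",(R@ax).round(4))
from bench import status
E
python3 fit3.py; python3 - <<'E'
from h import *
from fit2 import *
for n in ["top0","scene0"]:
    d=load(n);w=cloud(d);s=(w-O)@R;a=s@ax;e=s@ex;y=s[...,1]
    m=(np.hypot(e-.0458,y+.0615)<.009)&(a>.2);print("knob",m.sum(),np.median(a[m]))
    r=np.hypot(e-.0458,y+.0615);m=(r<.028)&(r>.018)&(a>.17)&(a<.215);print("skirt top",m.sum(),np.median(a[m]))
    m=(np.hypot(e-.0475,y-.098)<.015)&(a>.29);print("btn",m.sum(),np.median(a[m]))
E
```

```text
top0 L (163, 222) plate [0.4683 0.3473] [0.0886 0.0883] 76.3 dish(z22) [0.4649 0.345 ] [0.0677 0.0809]
top0 R (385, 230) plate [ 0.4251 -0.3201] [0.0885 0.0887] 6.9 dish(z22) [ 0.425  -0.3204] [0.0583 0.0593]
scene0 L (351, 353) plate [0.4678 0.3471] [0.0901 0.0906] 75.8 dish(z22) [0.47   0.3485] [0.07   0.0781]
scene0 R (240, 162) plate [ 0.4246 -0.3206] [0.0925 0.0951] 7.3 dish(z22) [ 0.4237 -0.3212] [0.0548 0.0571]
cap [ 0.5673 -0.0902  0.1974]
knobtop [ 0.5532 -0.0886  0.2278]
button [0.5342 0.0742 0.3101]
axis [-0.4201  0.0456  0.9063]
knob 37 0.22754292909094992
skirt top 172 0.18766933837406463
btn 112 0.3181566408020067
knob 26 0.2290630282334144
skirt top 132 0.18934899490137136
btn 101 0.32013725859322284
```

```bash
cat >> h.py <<'E'
from scipy.spatial.transform import Rotation as Ro
from bench import status
TH=np.radians(-6.2);RS=Ro.from_euler('z',TH).as_matrix();O=np.array([.6152,-.0335,0])
AX=RS@[-.4226,0,.9063];EX=RS@[.9063,0,.4226];SX=RS[:,0];SY=RS[:,1]
def W(e,y,a): return O+EX*e+SY*y+AX*a
CAP=W(.0458,-.0615,.195);HOLD=np.array([.468,.347,0]);BTN=W(.047,.0983,.319)
def frame(y,z):
    y=np.array(y,float);z=np.array(z,float);z/=np.linalg.norm(z);y-=z*(y@z);y/=np.linalg.norm(y)
    return np.c_[np.cross(y,z),y,z]
LEAN=frame(EX,-AX)
def down(az): return frame([np.cos(az),np.sin(az),0],[0,0,-1])
def plan(P,Rt,n,op):
    s=status.get_state();p=s["position"];R=Ro.from_rotvec(s["tool_rot"]).as_matrix()
    rv=Ro.from_matrix(R.T@Rt).as_rotvec();t=np.degrees(rv)/n
    print("t",round(s["time"],2),"pos",p.round(4),"err mm",((P-p)*1000).round(1),"tot deg",np.degrees(rv).round(1),"F",s["ft_force"].round(1),"grip",round(s["grip_width"],3))
    rows=[]
    for i in range(n):
        Ri=R@Ro.from_rotvec(rv*i/n).as_matrix();rows.append([t.round(2).tolist(),(Ri.T@(P-p)/n*1000).round(1).tolist(),op])
    print(str(rows).replace(' ',''))
E
python3 - <<'E'
from h import *
print(CAP,BTN,HOLD)
plan(np.array([.36,-.45,.37]),down(np.radians(-50)),8,87)
plan(CAP+AX*.086,LEAN,24,87)
E
```

```text
[ 0.5678988  -0.09022328  0.19608358] [0.5341424  0.07418402 0.3089719 ] [0.468 0.347 0.   ]
t 0.15 pos [ 0.2606 -0.595   0.2297] err mm [ 99.4 145.  140.3] tot deg [ -0.1  -0.  -16.3] F [ 0.3 -0.3 -0.1] grip 0.996
[[[-0.01,-0.0,-2.04],[18.7,-11.6,-17.5],87],[[-0.01,-0.0,-2.04],[19.1,-11.0,-17.5],87],[[-0.01,-0.0,-2.04],[19.4,-10.3,-17.5],87],[[-0.01,-0.0,-2.04],[19.8,-9.6,-17.5],87],[[-0.01,-0.0,-2.04],[20.1,-8.9,-17.5],87],[[-0.01,-0.0,-2.04],[20.4,-8.1,-17.5],87],[[-0.01,-0.0,-2.04],[20.7,-7.4,-17.5],87],[[-0.01,-0.0,-2.04],[20.9,-6.7,-17.5],87]]
t 0.15 pos [ 0.2606 -0.595   0.2297] err mm [271.2 508.7  44.3] tot deg [-22.7  13.1 -59.2] F [ 0.3 -0.3 -0.1] grip 0.996
[[[-0.95,0.54,-2.47],[18.9,-14.9,-1.8],87],[[-0.95,0.54,-2.47],[19.5,-14.0,-1.9],87],[[-0.95,0.54,-2.47],[20.1,-13.1,-1.9],87],[[-0.95,0.54,-2.47],[20.7,-12.2,-1.9],87],[[-0.95,0.54,-2.47],[21.2,-11.3,-1.9],87],[[-0.95,0.54,-2.47],[21.7,-10.4,-1.9],87],[[-0.95,0.54,-2.47],[22.1,-9.4,-1.9],87],[[-0.95,0.54,-2.47],[22.5,-8.4,-1.8],87],[[-0.95,0.54,-2.47],[22.9,-7.4,-1.7],87],[[-0.95,0.54,-2.47],[23.2,-6.4,-1.6],87],[[-0.95,0.54,-2.47],[23.4,-5.3,-1.5],87],[[-0.95,0.54,-2.47],[23.7,-4.3,-1.3],87],[[-0.95,0.54,-2.47],[23.8,-3.3,-1.2],87],[[-0.95,0.54,-2.47],[24.0,-2.2,-1.0],87],[[-0.95,0.54,-2.47],[24.1,-1.2,-0.8],87],[[-0.95,0.54,-2.47],[24.1,-0.1,-0.6],87],[[-0.95,0.54,-2.47],[24.1,0.9,-0.3],87],[[-0.95,0.54,-2.47],[24.0,2.0,-0.1],87],[[-0.95,0.54,-2.47],[23.9,3.0,0.2],87],[[-0.95,0.54,-2.47],[23.8,4.0,0.5],87],[[-0.95,0.54,-2.47],[23.5,5.0,0.8],87],[[-0.95,0.54,-2.47],[23.3,6.0,1.1],87],[[-0.95,0.54,-2.47],[23.0,7.0,1.4],87],[[-0.95,0.54,-2.47],[22.7,8.0,1.8],87]]
```

Emit:
step_arm:
  rows:
    - [[0,0,-2],[19,-11.5,-17.5],87]
    - [[0,0,-2],[19,-11,-17.5],87]
    - [[0,0,-2],[19.5,-10,-17.5],87]
    - [[0,0,-2],[20,-9.5,-17.5],87]
    - [[0,0,-2],[20,-9,-17.5],87]
    - [[0,0,-2],[20.5,-8,-17.5],87]
    - [[0,0,-2],[20.5,-7.5,-17.5],87]
    - [[0,0,-2],[21,-6.5,-17.5],87]

```text
time: 0.82
position: [0.3568, -0.4472, 0.3652]
tool_rot: [-2.938, -1.059, 0.012]
ft_force: [0.6, -0.5, 0.0]
grip_width: 0.999
```

```bash
python3 - <<'E'
from h import *
plan(CAP+AX*.086,LEAN,20,87)
E
```

```text
t 0.82 pos [ 0.3568 -0.4472  0.3652] err mm [174.9 360.9 -91.2] tot deg [-24.8   9.3 -43.6] F [ 0.6 -0.5  0. ] grip 0.999
[[[-1.24,0.46,-2.18],[18.3,-8.2,4.7],87],[[-1.24,0.46,-2.18],[18.5,-7.6,4.7],87],[[-1.24,0.46,-2.18],[18.8,-7.0,4.7],87],[[-1.24,0.46,-2.18],[19.0,-6.4,4.7],87],[[-1.24,0.46,-2.18],[19.2,-5.8,4.7],87],[[-1.24,0.46,-2.18],[19.3,-5.2,4.7],87],[[-1.24,0.46,-2.18],[19.5,-4.5,4.8],87],[[-1.24,0.46,-2.18],[19.6,-3.9,4.9],87],[[-1.24,0.46,-2.18],[19.7,-3.2,4.9],87],[[-1.24,0.46,-2.18],[19.8,-2.6,5.0],87],[[-1.24,0.46,-2.18],[19.8,-2.0,5.1],87],[[-1.24,0.46,-2.18],[19.8,-1.3,5.3],87],[[-1.24,0.46,-2.18],[19.8,-0.7,5.4],87],[[-1.24,0.46,-2.18],[19.8,-0.0,5.6],87],[[-1.24,0.46,-2.18],[19.7,0.6,5.7],87],[[-1.24,0.46,-2.18],[19.7,1.2,5.9],87],[[-1.24,0.46,-2.18],[19.6,1.8,6.1],87],[[-1.24,0.46,-2.18],[19.4,2.4,6.3],87],[[-1.24,0.46,-2.18],[19.3,3.0,6.5],87],[[-1.24,0.46,-2.18],[19.1,3.6,6.7],87]]
```

Emit:
step_arm:
  rows:
    - [[-1.24,0.46,-2.18],[18.3,-8.2,4.7],87]
    - [[-1.24,0.46,-2.18],[18.5,-7.6,4.7],87]
    - [[-1.24,0.46,-2.18],[18.8,-7.0,4.7],87]
    - [[-1.24,0.46,-2.18],[19.0,-6.4,4.7],87]
    - [[-1.24,0.46,-2.18],[19.2,-5.8,4.7],87]
    - [[-1.24,0.46,-2.18],[19.3,-5.2,4.7],87]
    - [[-1.24,0.46,-2.18],[19.5,-4.5,4.8],87]
    - [[-1.24,0.46,-2.18],[19.6,-3.9,4.9],87]
    - [[-1.24,0.46,-2.18],[19.7,-3.2,4.9],87]
    - [[-1.24,0.46,-2.18],[19.8,-2.6,5.0],87]
    - [[-1.24,0.46,-2.18],[19.8,-2.0,5.1],87]
    - [[-1.24,0.46,-2.18],[19.8,-1.3,5.3],87]

```text
time: 1.82
position: [0.4668, -0.2169, 0.311]
tool_rot: [2.43, 1.626, 0.269]
ft_force: [0.0, 0.1, 0.0]
grip_width: 1.003
```

```bash
python3 - <<'E'
from h import *
plan(CAP+AX*.086,LEAN,9,87)
E
```

```text
t 1.82 pos [ 0.4668 -0.2169  0.311 ] err mm [ 64.9 130.6 -37. ] tot deg [ -9.    3.6 -15.7] F [0.  0.1 0. ] grip 1.003
[[[-1.0,0.4,-1.74],[16.0,-0.1,4.9],87],[[-1.0,0.4,-1.74],[16.0,0.3,5.0],87],[[-1.0,0.4,-1.74],[15.9,0.7,5.1],87],[[-1.0,0.4,-1.74],[15.9,1.1,5.2],87],[[-1.0,0.4,-1.74],[15.8,1.5,5.3],87],[[-1.0,0.4,-1.74],[15.7,1.9,5.5],87],[[-1.0,0.4,-1.74],[15.6,2.2,5.6],87],[[-1.0,0.4,-1.74],[15.5,2.6,5.8],87],[[-1.0,0.4,-1.74],[15.3,3.0,5.9],87]]
```

Emit:
step_arm:
  rows:
    - [[-1.0,0.4,-1.74],[16.0,-0.1,4.9],87]
    - [[-1.0,0.4,-1.74],[16.0,0.3,5.0],87]
    - [[-1.0,0.4,-1.74],[15.9,0.7,5.1],87]
    - [[-1.0,0.4,-1.74],[15.9,1.1,5.2],87]
    - [[-1.0,0.4,-1.74],[15.8,1.5,5.3],87]
    - [[-1.0,0.4,-1.74],[15.7,1.9,5.5],87]
    - [[-1.0,0.4,-1.74],[15.6,2.2,5.6],87]
    - [[-1.0,0.4,-1.74],[15.5,2.6,5.8],87]
    - [[-1.0,0.4,-1.74],[15.3,3.0,5.9],87]
    - [[0,0,0],[0,0,0],87]

```text
time: 2.65
position: [0.5305, -0.0726, 0.2683]
tool_rot: [2.053, 1.884, 0.416]
ft_force: [-0.8, 0.8, -0.6]
grip_width: 0.996
```

```bash
python3 - <<'E'
from h import *
from bench import optics
plan(CAP+AX*.086,LEAN,1,87)
print(status.get_state()["joint_positions"].round(2))
for n in ["wrist","scene"]:
    d=optics.get_image(n);np.savez(n+"1.npz",**d);f=d["frame"][:,:,::-1].copy()
    if n=="scene": f=cv2.resize(f[120:320,130:350],None,fx=3,fy=3)
    cv2.imwrite(f"pics/{n}1.png",np.clip(f*1.5,0,255).astype(np.uint8))
w=cloud(load("wrist1"));
s=(w-O)@RS
rel=w-O;a=rel@AX;e=rel@EX;y=rel@SY
for nm,m in [("knob",(a>.222)&(a<.236)&(abs(e-.046)<.03)&(abs(y+.0615)<.03)),("skirt",(a>.182)&(a<.196)&(abs(e-.046)<.05)&(abs(y+.0615)<.05))]:
    if m.sum():print(nm,m.sum(),"a",np.median(a[m]).round(4),"e",np.percentile(e[m],[1,50,99]).round(4),"y",np.percentile(y[m],[1,50,99]).round(4))
E
```

```text
t 2.65 pos [ 0.5305 -0.0726  0.2683] err mm [  1.3 -13.7   5.7] tot deg [ 0.1 -0.4  1.2] F [-0.8  0.8 -0.6] grip 0.996
[[[0.13,-0.35,1.23],[-13.6,4.7,-4.1],87]]
[ 0.69 -0.28 -0.5   2.02 -0.21  0.93  0.18]
knob 1503 a 0.2261 e [0.0357 0.0483 0.0609] y [-0.0735 -0.0602 -0.0479]
skirt 3592 a 0.1862 e [0.019  0.0468 0.0775] y [-0.0849 -0.0507 -0.0313]
```

View pics/wrist1.png

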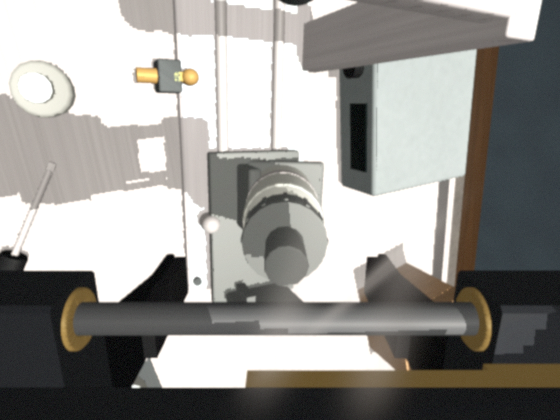

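View pics/scene1.png

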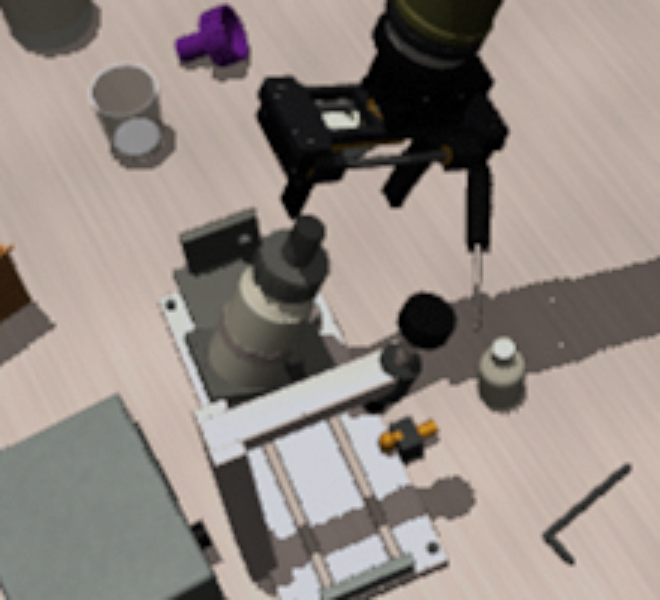

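The wrist view shows the cap's knob at (287,255) centred between the jaws, slightly off in y. In the scene view the gripper is above the cap, clear of the probe arm.

```bash
sed -i 's/^CAP=.*;HOLD/CAP=W(.047,-.061,.194);HOLD/' h.py; python3 - <<'E'
from h import *
plan(CAP+AX*.070,LEAN,3,87)
E
```

```text
t 2.75 pos [ 0.5304 -0.0757  0.2694] err mm [  9.7 -11.  -10.2] tot deg [ 0.2 -0.2  1. ] F [ 0.3 -0.1  1.3] grip 0.997
[[[0.05,-0.07,0.33],[-3.3,1.7,4.6],87],[[0.05,-0.07,0.33],[-3.3,1.8,4.6],87],[[0.05,-0.07,0.33],[-3.3,1.8,4.6],87]]
```

Emit:
step_arm:
  rows:
    - [[0,0,0.33],[-3.3,1.8,4.6],87]
    - [[0,0,0.33],[-3.3,1.8,4.6],87]
    - [[0,0,0.33],[-3.3,1.8,4.6],87]
    - [[0,0,0],[0,0,0],87]

```text
time: 3.08
position: [0.5408, -0.092, 0.2595]
tool_rot: [2.08, 1.852, 0.418]
ft_force: [0.6, 0.2, -0.6]
grip_width: 1.0
```

```bash
python3 - <<'E'
from h import *
plan(CAP+AX*.006,LEAN,9,87);print(status.get_state()["joint_positions"].round(2))
E
```

```text
t 3.08 pos [ 0.5408 -0.092   0.2595] err mm [ 26.2   2.4 -58.4] tot deg [ 0.2 -0.  -0.4] F [ 0.6  0.2 -0.6] grip 1.0
[[[0.02,-0.0,-0.05],[0.6,-0.2,7.1],87],[[0.02,-0.0,-0.05],[0.6,-0.2,7.1],87],[[0.02,-0.0,-0.05],[0.6,-0.2,7.1],87],[[0.02,-0.0,-0.05],[0.6,-0.2,7.1],87],[[0.02,-0.0,-0.05],[0.6,-0.2,7.1],87],[[0.02,-0.0,-0.05],[0.6,-0.2,7.1],87],[[0.02,-0.0,-0.05],[0.6,-0.2,7.1],87],[[0.02,-0.0,-0.05],[0.6,-0.2,7.1],87],[[0.02,-0.0,-0.05],[0.6,-0.2,7.1],87]]
[ 0.71 -0.24 -0.5   2.02 -0.19  0.9   0.17]
```

Emit:
step_arm:
  rows:
    - [[0,0,0],[0.6,-0.2,7.1],87]
    - [[0,0,0],[0.6,-0.2,7.1],87]
    - [[0,0,0],[0.6,-0.2,7.1],87]
    - [[0,0,0],[0.6,-0.2,7.1],87]
    - [[0,0,0],[0.6,-0.2,7.1],87]
    - [[0,0,0],[0.6,-0.2,7.1],87]
    - [[0,0,0],[0.6,-0.2,7.1],87]
    - [[0,0,0],[0.6,-0.2,7.1],87]
    - [[0,0,0],[0.6,-0.2,6],87]
    - [[0,0,0],[0,0,0],87]

```text
time: 3.92
position: [0.5684, -0.0901, 0.1939]
tool_rot: [2.085, 1.852, 0.417]
ft_force: [-0.6, -0.2, -0.8]
grip_width: 0.995
```

```bash
python3 - <<'E'
from h import *
from bench import optics
plan(CAP+AX*.006,LEAN,1,87)
for n in ["wrist","scene"]:
    d=optics.get_image(n);np.savez(n+"2.npz",**d);f=d["frame"][:,:,::-1].copy()
    if n=="scene": f=cv2.resize(f[120:320,130:350],None,fx=3,fy=3)
    cv2.imwrite(f"pics/{n}2.png",np.clip(f*1.5,0,255).astype(np.uint8))
E
```

```text
t 3.92 pos [ 0.5684 -0.0901  0.1939] err mm [-1.5  0.5  7.2] tot deg [ 0.  -0.1 -0.6] F [-0.6 -0.2 -0.8] grip 0.995
[[[0.04,-0.07,-0.6],[0.4,1.7,-7.2],87]]
```

View pics/wrist2.png

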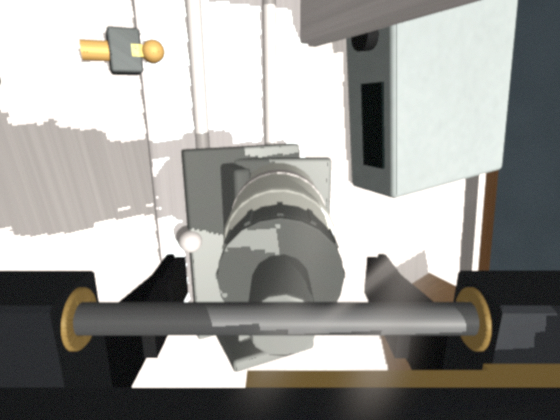

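View pics/scene2.png

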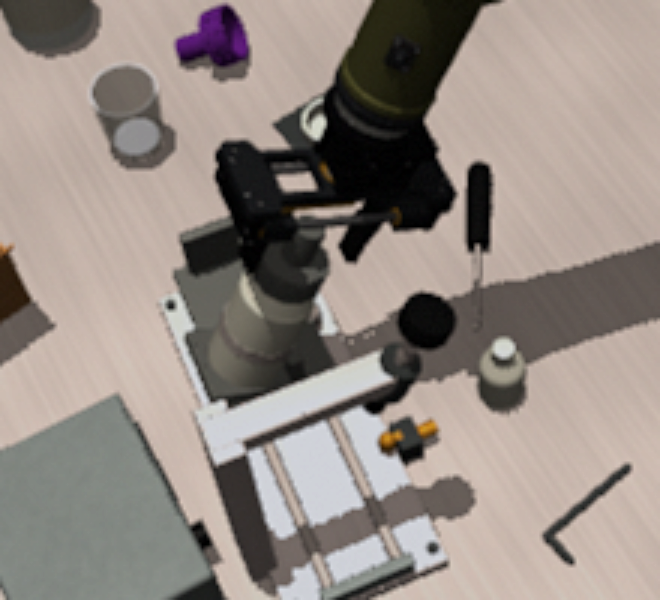

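The jaws straddle the knob (wrist view, about (283,290)) but sit about 7 mm too deep. I back off before closing.

Emit:
step_arm:
  rows:
    - [[0,0,-0.3],[0.2,1.0,-4],87]
    - [[0,0,-0.3],[0.2,0.7,-4],87]
    - [[0,0,0],[0,0,0],87]

```text
time: 4.27
position: [0.5672, -0.09, 0.205]
tool_rot: [2.071, 1.861, 0.416]
ft_force: [-0.4, -0.4, 0.8]
grip_width: 1.0
```

```bash
python3 - <<'E'
from h import *
plan(CAP+AX*.006,LEAN,1,87)
E
```

```text
t 4.27 pos [ 0.5672 -0.09    0.205 ] err mm [-0.3  0.3 -3.8] tot deg [ 0.2 -0.   0.1] F [-0.4 -0.4  0.8] grip 1.0
[[[0.21,-0.02,0.06],[0.3,-1.9,3.4],87]]
```

Emit:
step_arm:
  rows:
    - [[0,0,0],[0,-1.5,2],87]
    - [[0,0,0],[0,0,0],60]
    - [[0,0,0],[0,0,0],40]
    - [[0,0,0],[0,0,0],20]
    - [[0,0,0],[0,0,0],20]
    - [[0,0,0],[0,0,0],20]
    - [[0,0,0],[0,0,0],20]
    - [[0,0,0],[0,0,0],20]
  grip_force: 25

```text
time: 4.93
position: [0.5671, -0.0904, 0.2043]
tool_rot: [2.069, 1.858, 0.417]
ft_force: [-0.4, 0.3, 0.1]
grip_width: 0.555
```

```bash
python3 - <<'E'
from h import *
plan(CAP+AX*.006,LEAN,1,20);plan(CAP+AX*.046,LEAN,6,20)
E
```

```text
t 4.93 pos [ 0.5671 -0.0904  0.2043] err mm [-0.2  0.8 -3.1] tot deg [0.4 0.1 0.1] F [-0.4  0.3  0.1] grip 0.555
[[[0.39,0.07,0.07],[0.7,-1.6,2.7],20]]
t 4.93 pos [ 0.5671 -0.0904  0.2043] err mm [-17.    2.6  33.1] tot deg [0.4 0.1 0.1] F [-0.4  0.3  0.1] grip 0.555
[[[0.06,0.01,0.01],[0.1,-0.2,-6.2],20],[[0.06,0.01,0.01],[0.1,-0.2,-6.2],20],[[0.06,0.01,0.01],[0.1,-0.2,-6.2],20],[[0.06,0.01,0.01],[0.1,-0.2,-6.2],20],[[0.06,0.01,0.01],[0.1,-0.2,-6.2],20],[[0.06,0.01,0.01],[0.1,-0.3,-6.2],20]]
```

Emit:
step_arm:
  rows:
    - [[0,0,0],[0,0,0],20]
    - [[0,0,0],[0,0,0],20]
    - [[0,0,0],[0,0,0],20]
    - [[0,0,0],[0,0,0],20]
    - [[0,0,0],[0,0,0],20]
    - [[0,0,0],[0,0,0],20]
    - [[0,0,0],[0,0,0],20]
    - [[0,0,0],[0,0,0],20]

```text
time: 5.6
position: [0.567, -0.0904, 0.2041]
tool_rot: [2.069, 1.858, 0.416]
ft_force: [-0.3, 1.4, 0.4]
grip_width: 0.313
```

Emit:
step_arm:
  rows:
    - [[0,0,0],[0,0,0],20]
    - [[0,0,0],[0,0,0],20]
    - [[0,0,0],[0,0,-4],20]
    - [[0,0,0],[0,0,-5],20]
    - [[0,0,0],[0,0,-6],20]
    - [[0,0,0],[0,0,-6],20]
    - [[0,0,0],[0,0,-6],20]
    - [[0,0,0],[0,0,-6],20]
    - [[0,0,0],[0,0,-6],20]
    - [[0,0,0],[0,0,0],20]

```text
time: 6.43
position: [0.5483, -0.0881, 0.2433]
tool_rot: [2.069, 1.859, 0.416]
ft_force: [-0.6, -1.1, 0.2]
grip_width: 0.316
```

```bash
python3 - <<'E'
from h import *
from bench import optics
plan(CAP+AX*.055,LEAN,1,20);print(status.get_state()["joint_positions"].round(2))
for n in ["wrist","scene"]:
    d=optics.get_image(n);np.savez(n+"3.npz",**d);f=d["frame"][:,:,::-1].copy()
    if n=="scene": f=cv2.resize(f[120:320,130:350],None,fx=3,fy=3)
    cv2.imwrite(f"pics/{n}3.png",np.clip(f*1.5,0,255).astype(np.uint8))
E
```

```text
t 6.43 pos [ 0.5483 -0.0881  0.2433] err mm [-2.   0.7  2.2] tot deg [0.4 0.1 0.1] F [-0.6 -1.1  0.2] grip 0.316
[[[0.36,0.07,0.09],[0.5,-0.9,-2.8],20]]
[ 0.71 -0.21 -0.52  2.03 -0.17  0.86  0.15]
```

View pics/scene3.png

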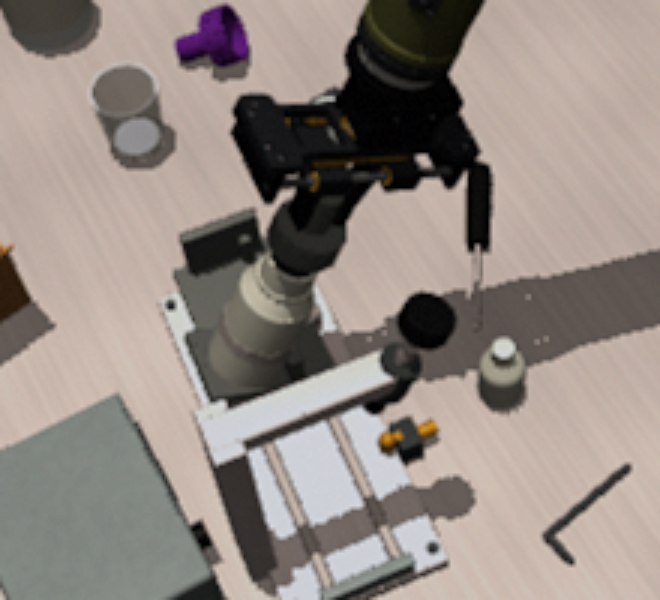

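View pics/wrist3.png

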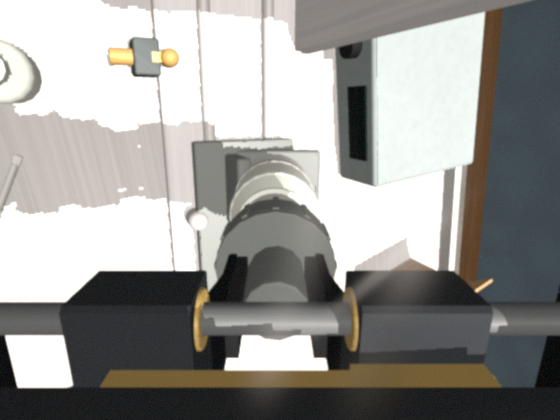

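The cap is off the neck and held with its knob between the pads: (305,240) in the scene crop, (275,250) in the wrist view. The opening of 0.316 is about 27.5 mm, which matches the 28 mm knob.

```bash
python3 - <<'E'
from h import *
plan(np.array([.455,-.09,.33]),down(np.radians(-8)),11,20)
E
```

```text
t 6.53 pos [ 0.5481 -0.0881  0.2421] err mm [-93.1  -1.9  87.9] tot deg [25.3 -0.3  1.8] F [ 0.9  0.3 -1.1] grip 0.313
[[[2.3,-0.03,0.17],[-1.1,-4.2,-10.8],20],[[2.3,-0.03,0.17],[-1.1,-4.6,-10.6],20],[[2.3,-0.03,0.17],[-1.1,-5.0,-10.4],20],[[2.3,-0.03,0.17],[-1.2,-5.4,-10.2],20],[[2.3,-0.03,0.17],[-1.2,-5.8,-10.0],20],[[2.3,-0.03,0.17],[-1.2,-6.2,-9.8],20],[[2.3,-0.03,0.17],[-1.2,-6.6,-9.5],20],[[2.3,-0.03,0.17],[-1.2,-7.0,-9.2],20],[[2.3,-0.03,0.17],[-1.3,-7.4,-8.9],20],[[2.3,-0.03,0.17],[-1.3,-7.7,-8.6],20],[[2.3,-0.03,0.17],[-1.3,-8.0,-8.3],20]]
```

Emit:
step_arm:
  rows:
    - [[0,0,0],[0,0,-10],20]
    - [[2.3,0,0.17],[-1.1,-4.6,-10.6],20]
    - [[2.3,0,0.17],[-1.1,-5.0,-10.4],20]
    - [[2.3,0,0.17],[-1.2,-5.4,-10.2],20]
    - [[2.3,0,0.17],[-1.2,-5.8,-10.0],20]
    - [[2.3,0,0.17],[-1.2,-6.2,-9.8],20]
    - [[2.3,0,0.17],[-1.2,-6.6,-9.5],20]
    - [[2.3,0,0.17],[-1.2,-7.0,-9.2],20]
    - [[2.3,0,0.17],[-1.3,-7.4,-8.9],20]
    - [[2.3,0,0.17],[-1.3,-7.7,-8.6],20]
    - [[2.3,0,0.17],[-1.3,-8.0,-8.3],20]

```text
time: 7.45
position: [0.4484, -0.0884, 0.3331]
tool_rot: [2.363, 2.06, 0.024]
ft_force: [-0.3, -0.0, -1.5]
grip_width: 0.312
```

```bash
python3 - <<'E'
from h import *
print(status.get_state()["joint_positions"].round(2))
plan(np.array([.455,.06,.33]),down(np.radians(8)),7,20)
E
```

```text
[ 0.73 -0.13 -0.52  1.72 -0.07  1.52  0.08]
t 7.45 pos [ 0.4484 -0.0884  0.3331] err mm [  6.6 148.4  -3.1] tot deg [  0.9  -0.3 -15.8] F [-0.3 -0.  -1.5] grip 0.312
[[[0.13,-0.04,-2.26],[21.1,-2.0,0.6],20],[[0.13,-0.04,-2.26],[21.2,-1.1,0.6],20],[[0.13,-0.04,-2.26],[21.2,-0.3,0.5],20],[[0.13,-0.04,-2.26],[21.2,0.5,0.5],20],[[0.13,-0.04,-2.26],[21.2,1.4,0.5],20],[[0.13,-0.04,-2.26],[21.1,2.2,0.5],20],[[0.13,-0.04,-2.26],[21.0,3.1,0.5],20]]
```

Emit:
step_arm:
  rows:
    - [[0.1,0,-2.26],[21.1,-2.0,0.6],20]
    - [[0.1,0,-2.26],[21.2,-1.1,0.6],20]
    - [[0.1,0,-2.26],[21.2,-0.3,0.5],20]
    - [[0.1,0,-2.26],[21.2,0.5,0.5],20]
    - [[0.1,0,-2.26],[21.2,1.4,0.5],20]
    - [[0.1,0,-2.26],[21.1,2.2,0.5],20]
    - [[0.1,0,-2.26],[21.0,3.1,0.5],20]

```text
time: 8.03
position: [0.4535, 0.0695, 0.3315]
tool_rot: [2.04, 2.388, 0.012]
ft_force: [-0.0, -0.4, -0.8]
grip_width: 0.31
```

```bash
python3 - <<'E'
from h import *
print(status.get_state()["joint_positions"].round(2))
plan(HOLD+[0,0,.20],down(np.radians(36)),12,20)
E
```

```text
[ 0.58 -0.13 -0.7   1.71 -0.09  1.52  0.04]
t 8.03 pos [0.4535 0.0695 0.3315] err mm [  14.5  277.5 -131.5] tot deg [  0.4  -0.1 -27. ] F [-0.  -0.4 -0.8] grip 0.31
[[[0.04,-0.01,-2.25],[22.6,4.7,11.1],20],[[0.04,-0.01,-2.25],[22.4,5.6,11.1],20],[[0.04,-0.01,-2.25],[22.2,6.5,11.1],20],[[0.04,-0.01,-2.25],[21.9,7.4,11.1],20],[[0.04,-0.01,-2.25],[21.6,8.2,11.0],20],[[0.04,-0.01,-2.25],[21.3,9.1,11.0],20],[[0.04,-0.01,-2.25],[20.9,9.9,11.0],20],[[0.04,-0.01,-2.25],[20.5,10.7,11.0],20],[[0.04,-0.01,-2.25],[20.0,11.5,11.0],20],[[0.04,-0.01,-2.25],[19.6,12.3,11.0],20],[[0.04,-0.01,-2.25],[19.1,13.1,11.0],20],[[0.04,-0.01,-2.25],[18.6,13.8,11.0],20]]
```

Emit:
step_arm:
  rows:
    - [[0,0,-2.25],[22.6,4.7,11.1],20]
    - [[0,0,-2.25],[22.4,5.6,11.1],20]
    - [[0,0,-2.25],[22.2,6.5,11.1],20]
    - [[0,0,-2.25],[21.9,7.4,11.1],20]
    - [[0,0,-2.25],[21.6,8.2,11.0],20]
    - [[0,0,-2.25],[21.3,9.1,11.0],20]
    - [[0,0,-2.25],[20.9,9.9,11.0],20]
    - [[0,0,-2.25],[20.5,10.7,11.0],20]
    - [[0,0,-2.25],[20.0,11.5,11.0],20]
    - [[0,0,-2.25],[19.6,12.3,11.0],20]
    - [[0,0,-2.25],[15,10,9.0],20]
    - [[0,0,0],[0,0,0],20]

```text
time: 9.03
position: [0.4404, 0.3605, 0.2088]
tool_rot: [1.371, 2.82, 0.023]
ft_force: [-0.6, -0.5, -1.2]
grip_width: 0.319
```

```bash
python3 - <<'E'
from h import *
from bench import optics
print(status.get_state()["joint_positions"].round(2))
plan(HOLD+[0,0,.12],down(np.radians(36)),5,20)
for n in ["wrist","scene","top"]:
    d=optics.get_image(n);np.savez(n+"4.npz",**d);f=d["frame"][:,:,::-1].copy()
    if n=="scene": f=cv2.resize(f[240:420,240:460],None,fx=3,fy=3)
    cv2.imwrite(f"pics/{n}4.png",np.clip(f*1.5,0,255).astype(np.uint8))
E
```

```text
[ 0.14  0.29 -1.02  1.67  0.25  1.31 -0.26]
t 9.03 pos [0.4404 0.3605 0.2088] err mm [ 27.6 -13.5 -88.8] tot deg [ 0.9 -0.1  2.1] F [-0.6 -0.5 -1.2] grip 0.319
[[[0.18,-0.02,0.43],[-5.6,2.4,17.8],20],[[0.18,-0.02,0.43],[-5.5,2.5,17.8],20],[[0.18,-0.02,0.43],[-5.5,2.6,17.8],20],[[0.18,-0.02,0.43],[-5.5,2.7,17.8],20],[[0.18,-0.02,0.43],[-5.5,2.8,17.8],20]]
```

View pics/scene4.png

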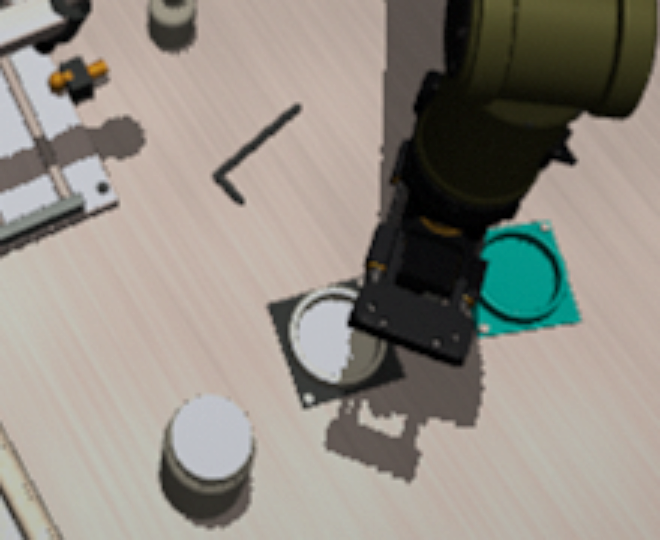

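View pics/wrist4.png

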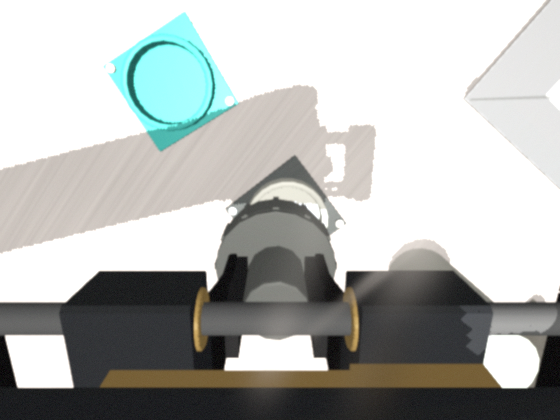

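The scene view shows the gripper about 30 mm off the white dish (its rim is at (340,335) in the crop). The wrist view shows the cap still held at (275,250).

Emit:
step_arm:
  rows:
    - [[0.2,0,0.5],[-9,4,12],20]
    - [[0.2,0,0.5],[-9,4,12],20]
    - [[0.2,0,0.5],[-7,3,12],20]
    - [[0,0,0.3],[0,0,8],20]
    - [[0,0,0],[0,0,0],20]
    - [[0,0,0],[0,0,0],20]

```text
time: 9.68
position: [0.4745, 0.335, 0.163]
tool_rot: [1.445, 2.777, 0.002]
ft_force: [0.5, 0.0, -0.1]
grip_width: 0.313
```

```bash
cat > capchk.py <<'E'
from h import *
from bench import optics
import sys
plan(HOLD+[0,0,.10],down(np.radians(36)),2,20)
s=status.get_state();R=Ro.from_rotvec(s["tool_rot"]).as_matrix()
d=optics.get_image("wrist");np.savez("wrist5.npz",**d);w=cloud(d);q=(w-s["position"])@R
cv2.imwrite("pics/wrist5.png",d["frame"][:,:,::-1])
rr=np.hypot(q[...,0],q[...,1])
for lo in np.arange(-.04,.06,.005):
    m=(rr<.045)&(q[...,2]>lo)&(q[...,2]<lo+.005)&(np.abs(q[...,1])<.04)
    if m.sum()>30:print(round(lo,3),m.sum(),"x",np.percentile(q[m][:,0],[2,98]).round(4),"y",np.percentile(q[m][:,1],[2,98]).round(4))
E
python3 capchk.py
```

```text
t 9.68 pos [0.4745 0.335  0.163 ] err mm [ -6.5  12.  -63. ] tot deg [ 0.4  0.5 -1. ] F [ 0.5  0.  -0.1] grip 0.313
[[[0.18,0.26,-0.48],[7.0,0.6,31.4],20],[[0.18,0.26,-0.48],[6.9,0.7,31.5],20]]
-0.04 122 x [-0.009   0.0117] y [-0.0217  0.0251]
-0.035 398 x [-0.0083  0.0118] y [-0.0231  0.0258]
-0.03 438 x [0.0017 0.0117] y [-0.0235  0.0263]
-0.025 1567 x [-0.013   0.0127] y [-0.0209  0.0238]
-0.02 728 x [0.002 0.013] y [-0.021   0.0236]
-0.015 554 x [0.0027 0.013 ] y [-0.0203  0.023 ]
-0.01 514 x [0.003  0.0131] y [-0.0204  0.0228]
-0.005 470 x [0.0028 0.013 ] y [-0.0201  0.0229]
-0.0 420 x [0.0032 0.0131] y [-0.0203  0.0231]
0.005 353 x [0.0027 0.0131] y [-0.0197  0.0224]
0.01 383 x [0.0008 0.0268] y [-0.0269  0.0259]
0.015 4028 x [-0.0012  0.0292] y [-0.0276  0.0299]
0.02 325 x [0.0006 0.0311] y [-0.0278  0.0304]
0.025 251 x [0.0157 0.0311] y [-0.0255  0.0279]
0.03 225 x [0.0157 0.0313] y [-0.0253  0.0278]
0.035 201 x [0.0159 0.0312] y [-0.0255  0.0276]
0.04 66 x [0.0162 0.0312] y [-0.0252  0.027 ]
```

```bash
cat > ov.py <<'E'
from h import *
import sys
def draw(n,out,crop,k):
    d=load(n);f=np.clip(d["frame"][:,:,::-1].astype(float)*.8,0,255).astype(np.uint8);x0,y0,x1,y1=crop
    f=cv2.resize(f[y0:y1,x0:x1],None,fx=k,fy=k,interpolation=cv2.INTER_CUBIC)
    t=np.linspace(0,2*np.pi,90)
    for r,z,c in [(.0345,.022,(0,0,255)),(.0405,.022,(0,255,0))]:
        P=proj(d,np.c_[HOLD[0]+r*np.cos(t),HOLD[1]+r*np.sin(t),0*t+z]);cv2.polylines(f,[((P-[x0,y0]+.5)*k).astype(np.int32)],True,c,1)
    a=np.radians(-14);q=np.array([[1,1],[1,-1],[-1,-1],[-1,1]])*.045
    q=q@np.array([[np.cos(a),np.sin(a)],[-np.sin(a),np.cos(a)]])
    P=proj(d,np.c_[q+HOLD[:2],np.full(4,.004)]);cv2.polylines(f,[((P-[x0,y0]+.5)*k).astype(np.int32)],True,(255,0,0),1)
    cv2.imwrite(out,f)
draw("wrist4","pics/ov1.png",(200,130,420,290),3)
draw("scene0","pics/ov2.png",(310,310,410,400),6)
draw("top0","pics/ov3.png",(130,190,200,255),8)
a=cv2.imread("pics/ov2.png");b=cv2.imread("pics/ov3.png");h=max(a.shape[0],b.shape[0])
E
python3 ov.py; python3 -c "
import cv2,numpy as np
a=cv2.resize(cv2.imread('pics/ov1.png'),(400,290));b=cv2.resize(cv2.imread('pics/ov2.png'),(400,360));c=cv2.resize(cv2.imread('pics/ov3.png'),(390,360))
o=np.zeros((600,800,3),np.uint8);o[:290,:400]=a;o[240:600,:400][50:]=b[:310];o[240:600,405:795]=c
cv2.imwrite('pics/ov.png',o)"
```

```text
(no output)
```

View pics/ov.png

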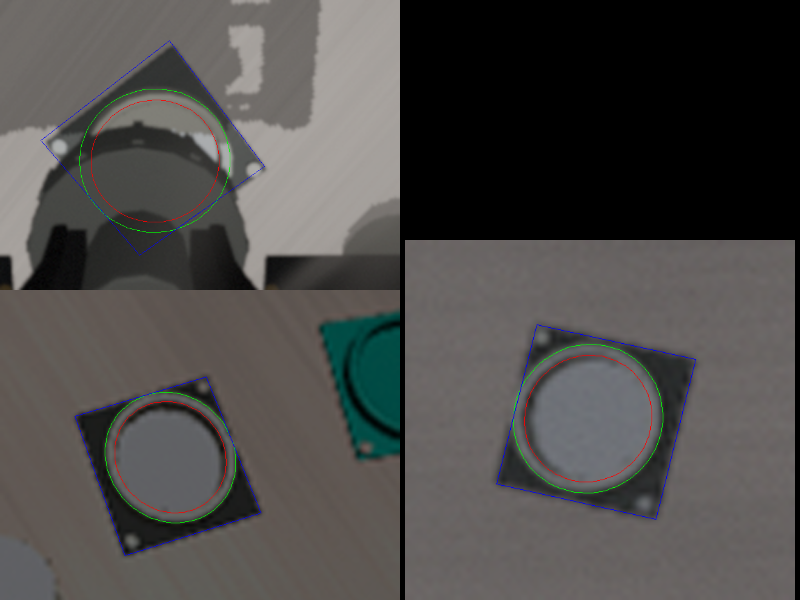

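In all three views the model overlay sits on the white dish of the wide holder (top overlay centre about (588,418)), agreeing to about 2 mm. Moving over it.

Emit:
step_arm:
  rows:
    - [[0,0,-0.3],[3,0.5,14],20]
    - [[0,0,-0.3],[3,0.5,14],20]
    - [[0,0,-0.3],[2,0,10],20]
    - [[0,0,0],[0,0,0],20]
    - [[0,0,0],[0,0,0],20]

```text
time: 10.15
position: [0.4695, 0.3438, 0.1213]
tool_rot: [1.418, 2.791, 0.003]
ft_force: [-1.5, 0.0, -0.1]
grip_width: 0.313
```

```bash
sed -i 's/HOLD=np.array(.*);BTN/HOLD=np.array([.4685,.3465,0]);BTN/' h.py; python3 - <<'E'
from h import *
plan(HOLD+[0,0,.075],down(np.radians(36)),3,20)
E
```

```text
t 10.15 pos [0.4695 0.3438 0.1213] err mm [ -1.    2.7 -46.3] tot deg [0.4 0.5 0.2] F [-1.5  0.  -0.1] grip 0.313
[[[0.13,0.17,0.05],[1.0,0.2,15.4],20],[[0.13,0.17,0.05],[1.0,0.2,15.4],20],[[0.13,0.17,0.05],[1.0,0.2,15.4],20]]
```

Emit:
step_arm:
  rows:
    - [[0.2,0.2,0],[1,0,12],20]
    - [[0.1,0.2,0],[1,0,12],20]
    - [[0,0,0],[1,0,10],20]
    - [[0,0,0],[0,0,8],20]
    - [[0,0,0],[0,0,0],20]
    - [[0,0,0],[0,0,0],20]

```text
time: 10.65
position: [0.4672, 0.3469, 0.0744]
tool_rot: [1.421, 2.801, 0.0]
ft_force: [0.4, -0.2, -0.5]
grip_width: 0.313
```

```bash
python3 - <<'E'
from h import *
from bench import optics
plan(HOLD+[0,0,.05],down(np.radians(36)),3,20)
for n in ["wrist","scene"]:
    d=optics.get_image(n);np.savez(n+"6.npz",**d);f=d["frame"][:,:,::-1].copy()
    if n=="scene": f=cv2.resize(f[280:400,290:440],None,fx=4,fy=4)
    cv2.imwrite(f"pics/{n}6.png",np.clip(f*1.3,0,255).astype(np.uint8))
E
```

```text
t 10.65 pos [0.4672 0.3469 0.0744] err mm [  1.3  -0.4 -24.4] tot deg [0.  0.  0.2] F [ 0.4 -0.2 -0.5] grip 0.313
[[[0.01,0.01,0.07],[-0.4,0.3,8.1],20],[[0.01,0.01,0.07],[-0.4,0.3,8.1],20],[[0.01,0.01,0.07],[-0.4,0.3,8.1],20]]
```

View pics/scene6.png

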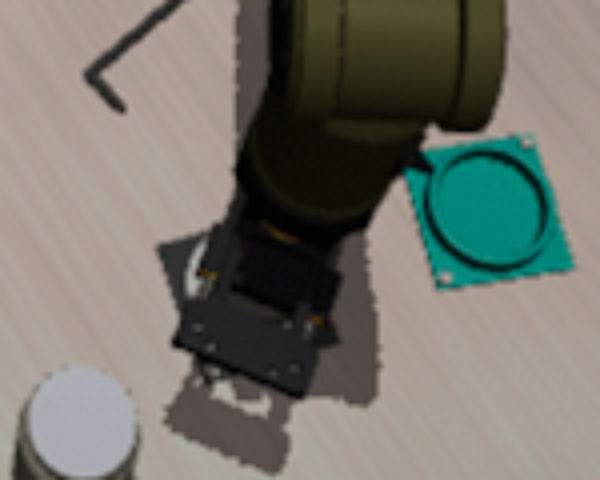

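View pics/wrist6.png

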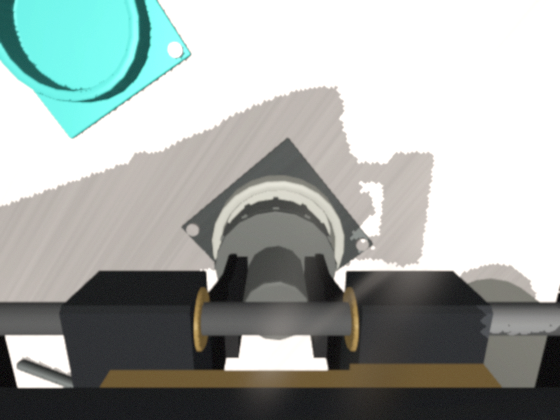

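The wrist view shows the cap (columns 217–333) centred over the dish (211–343). Lowering.

Emit:
step_arm:
  rows:
    - [[0,0,0],[-0.4,0.8,4],20]
    - [[0,0,0],[0,0,4],20]
    - [[0,0,0],[0,0,4],20]
    - [[0,0,0],[0,0,3],20]
    - [[0,0,0],[0,0,0],20]

```text
time: 11.17
position: [0.4699, 0.3477, 0.0603]
tool_rot: [1.421, 2.798, 0.005]
ft_force: [-0.2, -0.6, 0.3]
grip_width: 0.309
```

```bash
python3 - <<'E'
from h import *
plan(HOLD+[0,0,.05],down(np.radians(36)),1,20)
E
```

```text
t 11.17 pos [0.4699 0.3477 0.0603] err mm [ -1.4  -1.2 -10.3] tot deg [0.3 0.1 0.2] F [-0.2 -0.6  0.3] grip 0.309
[[[0.27,0.09,0.16],[-0.1,-1.8,10.3],20]]
```

Emit:
step_arm:
  rows:
    - [[0,0,0],[0,-1,3],20]
    - [[0,0,0],[0,0,3],20]
    - [[0,0,0],[0,0,2],20]
    - [[0,0,0],[0,0,2],20]
    - [[0,0,0],[0,0,0],20]

```text
time: 11.58
position: [0.469, 0.3469, 0.0491]
tool_rot: [1.421, 2.798, 0.005]
ft_force: [0.5, -0.1, -0.6]
grip_width: 0.312
```

Emit:
step_arm:
  rows:
    - [[0,0,0],[0,0,1.5],20]
    - [[0,0,0],[0,0,0],20]

```text
time: 11.75
position: [0.4692, 0.3472, 0.0478]
tool_rot: [1.421, 2.798, 0.006]
ft_force: [0.3, 0.1, 0.0]
grip_width: 0.308
```

Emit:
step_arm:
  rows:
    - [[0,0,0],[0,0,1.5],20]
    - [[0,0,0],[0,0,1],20]
    - [[0,0,0],[0,0,0],20]

```text
time: 12.0
position: [0.4694, 0.3474, 0.0481]
tool_rot: [1.42, 2.796, 0.004]
ft_force: [0.3, -0.2, -1.2]
grip_width: 0.317
```

Emit:
step_arm:
  rows:
    - [[0,0,0],[0,0,3],20]
    - [[0,0,0],[0,0,0],20]

```text
time: 12.17
position: [0.4702, 0.348, 0.0484]
tool_rot: [1.419, 2.794, 0.004]
ft_force: [-0.3, 0.1, -1.0]
grip_width: 0.315
```

It stops at z = 0.048, the predicted resting height. Releasing.

Emit:
step_arm:
  rows:
    - [[0,0,0],[0,0,0],60]
    - [[0,0,0],[0,0,0],60]
    - [[0,0,0],[0,0,0],60]
    - [[0,0,0],[0,0,0],60]
    - [[0,0,0],[0,0,0],60]
    - [[0,0,0],[0,0,0],60]
    - [[0,0,0],[0,0,0],60]
    - [[0,0,0],[0,0,0],60]

```text
time: 12.83
position: [0.4702, 0.348, 0.0471]
tool_rot: [1.42, 2.794, 0.005]
ft_force: [-0.4, -0.1, -0.3]
grip_width: 0.676
```

Emit:
step_arm:
  rows:
    - [[0,0,0],[0,0,-6],60]
    - [[0,0,0],[0,0,-10],60]
    - [[0,0,0],[0,0,-14],60]
    - [[0,0,0],[0,0,-18],60]
    - [[0,0,0],[0,0,-20],60]
    - [[0,0,0],[0,0,-20],60]
    - [[0,0,0],[0,0,-20],40]
    - [[0,0,0],[0,0,-20],20]
    - [[0,0,0],[0,0,-15],0]
    - [[0,0,0],[0,0,-10],0]

```text
time: 13.67
position: [0.4672, 0.3491, 0.2157]
tool_rot: [1.415, 2.796, 0.008]
ft_force: [-0.1, 0.0, -0.3]
grip_width: 0.474
```

```bash
python3 - <<'E'
from h import *
from bench import optics
s=status.get_state();print(s["position"].round(3),s["joint_positions"].round(2),s["grip_width"])
out=[]
for n in ["wrist","scene","top"]:
    d=optics.get_image(n);np.savez(n+"7.npz",**d);f=d["frame"][:,:,::-1].copy()
    cv2.imwrite(f"pics/{n}7.png",np.clip(f*1.3,0,255).astype(np.uint8))
    w=cloud(d);r=np.hypot(w[...,0]-.4685,w[...,1]-.347);m=(r<.012)&(w[...,2]<.1)
    if m.sum(): print(n,"knob z",m.sum(),np.median(w[m][:,2]).round(4))
    m=(r<.06)&(w[...,2]>.055)&(w[...,2]<.085)
    if m.sum(): print("knob ctr",np.median(w[m],axis=0).round(4))
E
```

```text
[0.467 0.349 0.216] [ 0.13  0.32 -0.99  1.62  0.28  1.34 -0.27] 0.47443440958053756
wrist knob z 675 0.0715
knob ctr [0.4707 0.3501 0.0715]
scene knob z 1 0.0272
top knob z 33 0.0709
knob ctr [0.4687 0.3397 0.0708]
```

View pics/wrist7.png

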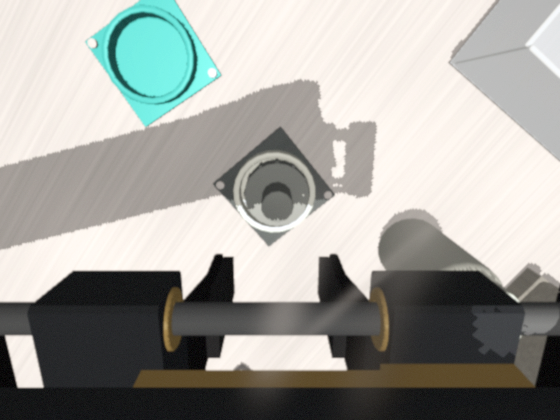

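View pics/scene7.png

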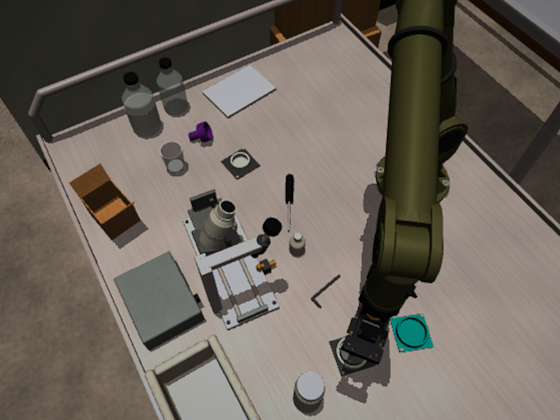

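The wrist view shows the cap upright inside the dish at (277,190), with its knob top at z 0.071 against the expected 0.072. Next is the push plate.

```bash
python3 - <<'E'
from h import *
plan(np.array([.44,.08,.32]),down(np.radians(10)),11,0)
E
```

```text
t 13.82 pos [0.4672 0.3488 0.2137] err mm [ -27.2 -268.8  106.3] tot deg [ 0.5  0.2 26.3] F [-0.3 -0.1 -1.1] grip 0.335
[[[0.04,0.02,2.39],[-18.3,-16.4,-9.7],0],[[0.04,0.02,2.39],[-18.9,-15.6,-9.7],0],[[0.04,0.02,2.39],[-19.6,-14.8,-9.7],0],[[0.04,0.02,2.39],[-20.2,-14.0,-9.7],0],[[0.04,0.02,2.39],[-20.7,-13.2,-9.7],0],[[0.04,0.02,2.39],[-21.3,-12.3,-9.7],0],[[0.04,0.02,2.39],[-21.8,-11.4,-9.7],0],[[0.04,0.02,2.39],[-22.2,-10.5,-9.7],0],[[0.04,0.02,2.39],[-22.6,-9.6,-9.7],0],[[0.04,0.02,2.39],[-23.0,-8.6,-9.7],0],[[0.04,0.02,2.39],[-23.3,-7.7,-9.7],0]]
```

Emit:
step_arm:
  rows:
    - [[0,0,2.4],[-18.3,-16.4,-9.7],0]
    - [[0,0,2.4],[-18.9,-15.6,-9.7],0]
    - [[0,0,2.4],[-19.6,-14.8,-9.7],0]
    - [[0,0,2.4],[-20.2,-14.0,-9.7],0]
    - [[0,0,2.4],[-20.7,-13.2,-9.7],0]
    - [[0,0,2.4],[-21.3,-12.3,-9.7],0]
    - [[0,0,2.4],[-21.8,-11.4,-9.7],0]
    - [[0,0,2.4],[-22.2,-10.5,-9.7],0]
    - [[0,0,2.4],[-22.6,-9.6,-9.7],0]
    - [[0,0,2.4],[-23.0,-8.6,-9.7],0]
    - [[0,0,2.4],[-23.3,-7.7,-9.7],0]

```text
time: 14.73
position: [0.4275, 0.0697, 0.3078]
tool_rot: [-2.025, -2.38, 0.021]
ft_force: [0.1, -0.4, 1.0]
grip_width: 0.006
```

```bash
python3 - <<'E'
from h import *
plan(np.array([.46,-.18,.30]),down(np.radians(-10)),10,0)
E
```

```text
t 14.73 pos [0.4275 0.0697 0.3078] err mm [  32.5 -249.7   -7.8] tot deg [-1.3 -0.  19.2] F [ 0.1 -0.4  1. ] grip 0.006
[[[-0.13,-0.0,1.92],[-25.2,-0.8,0.7],0],[[-0.13,-0.0,1.92],[-25.2,0.1,0.7],0],[[-0.13,-0.0,1.92],[-25.2,0.9,0.7],0],[[-0.13,-0.0,1.92],[-25.1,1.7,0.7],0],[[-0.13,-0.0,1.92],[-25.0,2.6,0.7],0],[[-0.13,-0.0,1.92],[-24.9,3.4,0.7],0],[[-0.13,-0.0,1.92],[-24.8,4.3,0.7],0],[[-0.13,-0.0,1.92],[-24.7,5.1,0.7],0],[[-0.13,-0.0,1.92],[-24.5,5.9,0.7],0],[[-0.13,-0.0,1.92],[-24.3,6.7,0.8],0]]
```

Emit:
step_arm:
  rows: "[[[-0.1, 0, 1.9], [-25.2, -0.8, 0], [0][0]], [[-0.1, 0, 1.9], [-25.2, 0, 0], 0]]"

```text
step_arm: Invalid argument: rows='[[[-0.1, 0, 1.9], [-25.2, -0.8, 0], [0][0]], [[-0.1, 0, 1.9], [-25.2, 0, 0], 0]]' is not valid JSON
```

Emit:
step_arm:
  rows:
    - [[-0.1,0,1.9],[-25.2,-0.8,0],0]
    - [[-0.1,0,1.9],[-25.2,0,0],0]
    - [[-0.1,0,1.9],[-25.2,0.9,0],0]
    - [[-0.1,0,1.9],[-25.1,1.7,0.5],0]
    - [[-0.1,0,1.9],[-25.0,2.6,0.7],0]
    - [[-0.1,0,1.9],[-24.9,3.4,0.7],0]
    - [[-0.1,0,1.9],[-24.8,4.3,0.7],0]
    - [[-0.1,0,1.9],[-24.7,5.1,0.7],0]
    - [[-0.1,0,1.9],[-24.5,5.9,0.7],0]
    - [[-0.1,0,1.9],[-24.3,6.7,0.8],0]

```text
time: 15.57
position: [0.4535, -0.1987, 0.2955]
tool_rot: [-2.422, -1.986, 0.016]
ft_force: [0.1, 0.0, 0.1]
grip_width: 0.003
```

```bash
python3 - <<'E'
from h import *
print(status.get_state()["joint_positions"].round(2))
plan(O+SY*-.24+[0,0,.17],down(TH),9,0)
E
```

```text
[ 0.84 -0.01 -0.48  1.7   0.    1.46  0.17]
t 15.57 pos [ 0.4535 -0.1987  0.2955] err mm [ 135.8  -73.4 -125.5] tot deg [-0.8  0.1 -5.1] F [0.1 0.  0.1] grip 0.003
[[[-0.09,0.01,-0.56],[-5.0,16.6,13.7],0],[[-0.09,0.01,-0.56],[-5.2,16.5,13.7],0],[[-0.09,0.01,-0.56],[-5.3,16.4,13.8],0],[[-0.09,0.01,-0.56],[-5.5,16.4,13.8],0],[[-0.09,0.01,-0.56],[-5.7,16.3,13.8],0],[[-0.09,0.01,-0.56],[-5.8,16.2,13.8],0],[[-0.09,0.01,-0.56],[-6.0,16.1,13.9],0],[[-0.09,0.01,-0.56],[-6.2,16.0,13.9],0],[[-0.09,0.01,-0.56],[-6.3,16.0,13.9],0]]
```

Emit:
step_arm:
  rows:
    - [[-0.1,0,-0.56],[-9,14,10],0]
    - [[-0.1,0,-0.56],[-9,15,12],0]
    - [[-0.1,0,-0.56],[-7,16,13],0]
    - [[-0.1,0,-0.56],[-6,16.4,13.8],0]
    - [[-0.1,0,-0.56],[-5,16.3,13.8],0]
    - [[-0.1,0,-0.56],[-5,16.2,13.8],0]
    - [[-0.1,0,-0.56],[-5,16.1,13.9],0]
    - [[-0.1,0,-0.56],[-5,15,13.9],0]
    - [[-0.1,0,-0.56],[-3,10,10],0]
    - [[0,0,0],[0,0,0],0]

```text
time: 16.4
position: [0.5776, -0.3056, 0.1651]
tool_rot: [-2.37, -2.058, 0.008]
ft_force: [-1.2, 0.4, -0.1]
grip_width: 0.006
```

```bash
python3 - <<'E'
from h import *
from bench import optics
plan(O+SY*-.23+[0,0,.06],down(TH),7,0)
d=optics.get_image("wrist");np.savez("wrist8.npz",**d);cv2.imwrite("pics/wrist8.png",d["frame"][:,:,::-1])
w=cloud(d);s=(w-O)@RS
m=(s[...,2]>.04)&(s[...,2]<.115)&(s[...,1]>-.215)&(s[...,1]<-.15)&(abs(s[...,0])<.07)
print(m.sum(),np.percentile(s[m],[1,50,99],axis=0).round(4))
m&=s[...,2]>.085
print(m.sum(),np.percentile(s[m],[1,50,99],axis=0).round(4))
E
```

```text
t 16.4 pos [ 0.5776 -0.3056  0.1651] err mm [  12.8   43.5 -105.1] tot deg [-0.3  0.1 -1.9] F [-1.2  0.4 -0.1] grip 0.006
[[[-0.05,0.02,-0.27],[6.4,1.0,15.0],0],[[-0.05,0.02,-0.27],[6.4,1.0,15.0],0],[[-0.05,0.02,-0.27],[6.4,1.1,15.0],0],[[-0.05,0.02,-0.27],[6.4,1.1,15.0],0],[[-0.05,0.02,-0.27],[6.4,1.1,15.0],0],[[-0.05,0.02,-0.27],[6.4,1.1,15.0],0],[[-0.05,0.02,-0.27],[6.4,1.1,15.0],0]]
3495 [[-0.0381 -0.1877  0.0401]
 [ 0.0017 -0.1814  0.0967]
 [ 0.0418 -0.1536  0.0987]]
2865 [[-0.0316 -0.1876  0.0899]
 [ 0.0045 -0.1818  0.0969]
 [ 0.0404 -0.1758  0.0988]]
```

View pics/wrist8.png

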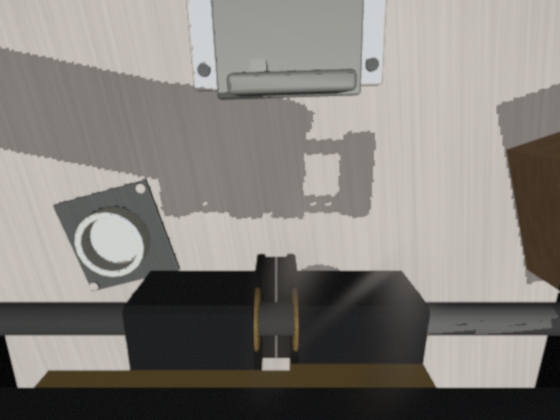

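The wrist view shows the push plate top edge at (290,82) with the closed fingers on its outer side. The face measures y −0.188, as expected.

Emit:
step_arm:
  rows:
    - [[0,0,-0.3],[5,1,15],0]
    - [[0,0,-0.3],[5,1,15],0]
    - [[0,0,-0.3],[5,1,15],0]
    - [[0,0,-0.3],[5,1,15],0]
    - [[0,0,-0.3],[5,1,15],0]
    - [[0,0,-0.2],[5,1,12],0]
    - [[0,0,-0.2],[5,1,10],0]
    - [[0,0,0],[0,0,0],0]
    - [[0,0,0],[0,0,0],0]

```text
time: 17.2
position: [0.5867, -0.2775, 0.069]
tool_rot: [2.347, 2.086, -0.011]
ft_force: [0.7, -0.2, 0.2]
grip_width: 0.005
```

```bash
python3 - <<'E'
from h import *
plan(O+SY*(-.188-.01)+SX*.001+[0,0,.06],down(TH),4,0)
s=status.get_state();print(((s["position"]-O)@RS).round(4))
E
```

```text
t 17.2 pos [ 0.5867 -0.2775  0.069 ] err mm [ 8.1 47.  -9. ] tot deg [-0.2  0.4 -0.5] F [ 0.7 -0.2  0.2] grip 0.005
[[[-0.05,0.09,-0.14],[11.9,0.6,2.2],0],[[-0.05,0.09,-0.14],[11.9,0.7,2.2],0],[[-0.05,0.09,-0.14],[11.9,0.7,2.2],0],[[-0.05,0.09,-0.14],[11.9,0.7,2.2],0]]
[-0.002  -0.2456  0.069 ]
```

Emit:
step_arm:
  rows:
    - [[0,0.1,-0.1],[10,0.6,2.2],0]
    - [[0,0.1,-0.1],[10,0.6,2.2],0]
    - [[0,0.1,-0.1],[10,0.6,2.2],0]
    - [[0,0,-0.1],[7,0.6,1],0]
    - [[0,0,0],[5,0,0],0]
    - [[0,0,0],[5,0,0],0]
    - [[0,0,0],[5,0,0],0]
    - [[0,0,0],[5,0,0],0]

```text
time: 17.87
position: [0.5977, -0.2193, 0.064]
tool_rot: [2.339, 2.09, -0.005]
ft_force: [0.4, -1.6, -0.7]
grip_width: 0.003
```

```bash
python3 - <<'E'
from h import *
plan(O+SY*(-.188-.01+.135)+SX*.001+[0,0,.06],down(TH),16,0)
s=status.get_state();print(((s["position"]-O)@RS).round(4))
E
```

```text
t 17.87 pos [ 0.5977 -0.2193  0.064 ] err mm [ 11.7 123.1  -4. ] tot deg [ 0.1  0.3 -0.2] F [ 0.4 -1.6 -0.7] grip 0.003
[[[0.01,0.02,-0.02],[7.7,-0.1,0.2],0],[[0.01,0.02,-0.02],[7.7,-0.1,0.2],0],[[0.01,0.02,-0.02],[7.7,-0.1,0.2],0],[[0.01,0.02,-0.02],[7.7,-0.1,0.2],0],[[0.01,0.02,-0.02],[7.7,-0.1,0.2],0],[[0.01,0.02,-0.02],[7.7,-0.1,0.2],0],[[0.01,0.02,-0.02],[7.7,-0.1,0.2],0],[[0.01,0.02,-0.02],[7.7,-0.1,0.2],0],[[0.01,0.02,-0.02],[7.7,-0.1,0.2],0],[[0.01,0.02,-0.02],[7.7,-0.1,0.2],0],[[0.01,0.02,-0.02],[7.7,-0.1,0.2],0],[[0.01,0.02,-0.02],[7.7,-0.1,0.2],0],[[0.01,0.02,-0.02],[7.7,-0.1,0.2],0],[[0.01,0.02,-0.02],[7.7,-0.1,0.2],0],[[0.01,0.02,-0.02],[7.7,-0.1,0.2],0],[[0.01,0.02,-0.02],[7.7,-0.1,0.2],0]]
[ 0.0027 -0.1866  0.064 ]
```

Emit:
step_arm:
  rows:
    - [[0,0,0],[7,0,0],0]
    - [[0,0,0],[7,0,0],0]
    - [[0,0,0],[7,0,0],0]
    - [[0,0,0],[7,0,0],0]
    - [[0,0,0],[7,0,0],0]
    - [[0,0,0],[7,0,0],0]
    - [[0,0,0],[7,0,0],0]
    - [[0,0,0],[7,0,0],0]
    - [[0,0,0],[7,0,0],0]
    - [[0,0,0],[7,0,0],0]

```text
time: 18.7
position: [0.6059, -0.1453, 0.064]
tool_rot: [2.34, 2.085, -0.008]
ft_force: [-0.1, -2.2, 0.2]
grip_width: 0.001
```

```bash
python3 - <<'E'
from h import *
plan(O+SY*(-.188-.01+.135)+SX*.001+[0,0,.06],down(TH),8,0)
s=status.get_state();print(((s["position"]-O)@RS).round(4))
from bench import optics
d=optics.get_image("scene");f=d["frame"][:,:,::-1].copy()
f=cv2.resize(f[120:340,130:350],None,fx=2.7,fy=2.7);cv2.imwrite("pics/scene9.png",np.clip(f*1.5,0,255).astype(np.uint8))
E
```

```text
t 18.7 pos [ 0.6059 -0.1453  0.064 ] err mm [ 3.5 49.  -4. ] tot deg [ 0.1  0.5 -0.4] F [-0.1 -2.2  0.2] grip 0.001
[[[0.01,0.06,-0.05],[6.1,-0.3,0.4],0],[[0.01,0.06,-0.05],[6.1,-0.3,0.5],0],[[0.01,0.06,-0.05],[6.1,-0.3,0.5],0],[[0.01,0.06,-0.05],[6.1,-0.3,0.5],0],[[0.01,0.06,-0.05],[6.1,-0.2,0.5],0],[[0.01,0.06,-0.05],[6.1,-0.2,0.5],0],[[0.01,0.06,-0.05],[6.1,-0.2,0.5],0],[[0.01,0.06,-0.05],[6.1,-0.2,0.5],0]]
[ 0.0028 -0.1121  0.064 ]
```

View pics/scene9.png

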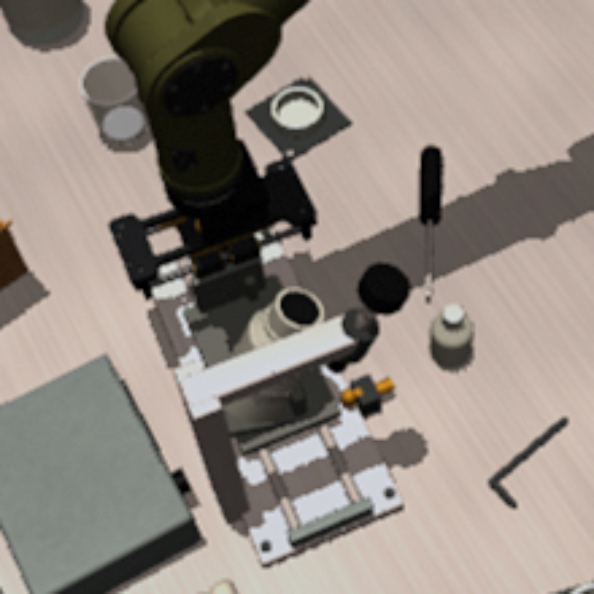

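The scene crop shows the carriage sliding, with the open mouth at (298,305) and the gripper behind the push plate. I keep pushing.

Emit:
step_arm:
  rows:
    - [[0,0,0],[7,0,0],0]
    - [[0,0,0],[7,0,0],0]
    - [[0,0,0],[7,0,0],0]
    - [[0,0,0],[7,0,0],0]
    - [[0,0,0],[7,0,0],0]
    - [[0,0,0],[6,0,0],0]
    - [[0,0,0],[6,0,0],0]

```text
time: 19.33
position: [0.6119, -0.0927, 0.0641]
tool_rot: [2.339, 2.086, -0.008]
ft_force: [-1.3, -12.6, 2.1]
grip_width: 0.007
```

```bash
python3 - <<'E'
from h import *
s=status.get_state();print(((s["position"]-O)@RS).round(4),s["ft_force"])
E
```

```text
[ 0.0031 -0.0592  0.0641] [ -1.29702332 -12.61185702   2.07879713]
```

Emit:
step_arm:
  rows:
    - [[0,0,0],[8,0,0],0]
    - [[0,0,0],[8,0,0],0]
    - [[0,0,0],[8,0,0],0]

```text
time: 19.58
position: [0.6124, -0.0867, 0.0643]
tool_rot: [2.338, 2.065, -0.04]
ft_force: [-3.8, -11.1, 3.4]
grip_width: 0.005
```

```bash
python3 - <<'E'
from h import *
s=status.get_state();print(((s["position"]-O)@RS).round(4),s["ft_force"])
E
```

```text
[ 0.0029 -0.0532  0.0643] [ -3.79205381 -11.10238701   3.40879251]
```

Emit:
step_arm:
  rows:
    - [[0,0,0],[10,0,0],0]
    - [[0,0,0],[10,0,0],0]
    - [[0,0,0],[8,0,0],0]

```text
time: 19.83
position: [0.6136, -0.0749, 0.0643]
tool_rot: [2.34, 2.043, -0.068]
ft_force: [-5.4, -21.0, 6.1]
grip_width: 0.003
```

```bash
python3 - <<'E'
from h import *
s=status.get_state();print(((s["position"]-O)@RS).round(4),s["ft_force"])
plan(O+SY*(-.038)+SX*.001+[0,0,.06],down(TH),1,0)
E
```

```text
[ 0.0028 -0.0413  0.0643] [ -5.3843943  -20.96170225   6.14278759]
t 19.83 pos [ 0.6136 -0.0749  0.0643] err mm [-1.5  3.5 -4.3] tot deg [-0.2  3.2 -1.5] F [ -5.4 -21.    6.1] grip 0.003
[[[-0.2,3.17,-1.55],[3.5,-1.9,4.1],0]]
```

Emit:
step_arm:
  rows:
    - [[0,1.5,-0.5],[4,0,0],0]
    - [[0,1.5,-0.5],[4,0,0],0]
    - [[0,0,0],[4,0,0],0]

```text
time: 20.08
position: [0.6139, -0.0739, 0.0637]
tool_rot: [2.349, 2.075, -0.024]
ft_force: [-2.7, -9.0, 2.3]
grip_width: 0.008
```

```bash
python3 - <<'E'
from h import *
s=status.get_state();print(((s["position"]-O)@RS).round(4),s["ft_force"])
plan(O+SY*(-.038)+SX*.001+[0,0,.06],down(TH),1,0)
from bench import optics
for n in ("scene","top"):
    d=optics.get_image(n);np.savez(n+"10.npz",**d);f=d["frame"][:,:,::-1].copy()
    f=cv2.resize(f[170:340,180:330] if n=="scene" else f[100:220,200:380],None,fx=4 if n=="top" else 3.5,fy=4 if n=="top" else 3.5,interpolation=cv2.INTER_CUBIC);cv2.imwrite(f"pics/{n}10.png",np.clip(f*1.5,0,255).astype(np.uint8))
E
```

```text
[ 0.003  -0.0403  0.0637] [-2.65468411 -9.01950369  2.34869815]
t 20.08 pos [ 0.6139 -0.0739  0.0637] err mm [-1.8  2.5 -3.7] tot deg [-0.3  0.9 -0.9] F [-2.7 -9.   2.3] grip 0.008
[[[-0.25,0.94,-0.9],[2.3,-2.1,3.7],0]]
```

View pics/scene10.png

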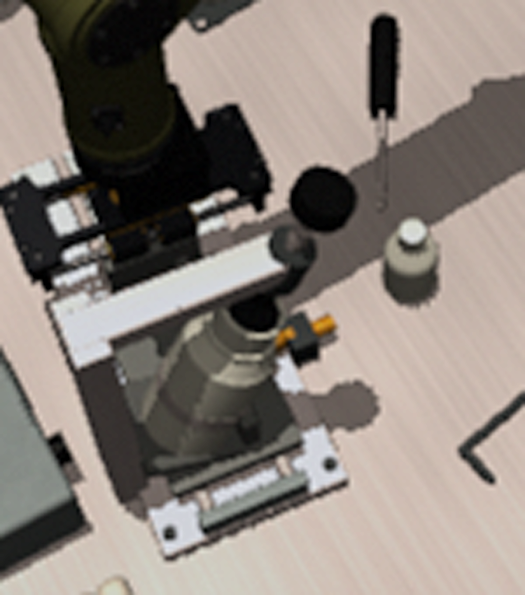

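View pics/top10.png

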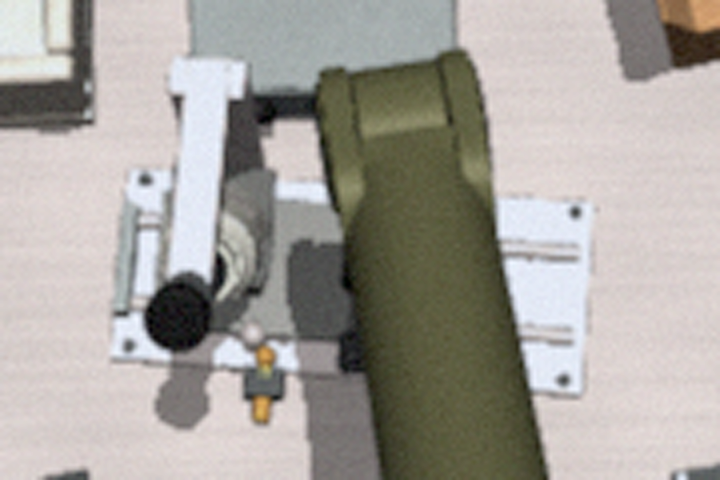

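```bash
cat > car.py <<'E'
from h import *
import sys
def meas(n):
    d=load(n);w=cloud(d);s=(w-O);a=s@AX;e=s@EX;y=s@SY;z=s[...,2]
    for nm,m in [("body",(a>.11)&(a<.14)&(e>.005)&(e<.09)&(y<.16)&(z>.05)&(z<.15)),("neck",(a>.15)&(a<.172)&(e>.02)&(e<.075)&(z>.1)&(z<.2)&(y<.14))]:
        if m.sum()>5: print(n,nm,m.sum(),"y",np.percentile(y[m],[1,2,50,98,99]).round(4))
    st=s@RS
    m=(z>.018)&(z<.035)&(abs(st[...,0])<.05)&(y>-.06)&(y<.2)
    if m.sum()>5: h,b=np.histogram(y[m],bins=np.arange(-.06,.2,.01));print("lowtop",list(zip(b.round(2).tolist(),h.tolist())))
for n in sys.argv[1:]: meas(n)
E
python3 car.py scene0 top0 scene10 top10
```

```text
scene0 body 345 y [-0.6319 -0.6299 -0.549  -0.0265 -0.0258]
scene0 neck 186 y [-0.6989 -0.6959 -0.0601 -0.0312 -0.0309]
lowtop [(-0.06, 0), (-0.05, 1), (-0.04, 1), (-0.03, 0), (-0.02, 0), (-0.01, 0), (0.0, 2), (0.01, 34), (0.02, 43), (0.03, 41), (0.04, 46), (0.05, 39), (0.06, 43), (0.07, 46), (0.08, 42), (0.09, 48), (0.1, 49), (0.11, 48), (0.12, 42), (0.13, 48), (0.14, 47), (0.15, 48), (0.16, 31), (0.17, 87), (0.18, 0)]
top0 body 278 y [-0.6381 -0.6345 -0.5871 -0.0296 -0.029 ]
top0 neck 81 y [-0.6975 -0.6964 -0.6074 -0.0356 -0.0337]
lowtop [(-0.06, 3), (-0.05, 5), (-0.04, 8), (-0.03, 15), (-0.02, 28), (-0.01, 29), (0.0, 28), (0.01, 34), (0.02, 32), (0.03, 30), (0.04, 33), (0.05, 40), (0.06, 33), (0.07, 32), (0.08, 33), (0.09, 31), (0.1, 8), (0.11, 0), (0.12, 0), (0.13, 0), (0.14, 18), (0.15, 35), (0.16, 47), (0.17, 23), (0.18, 0)]
scene10 body 467 y [-0.6314 -0.6281 -0.0039  0.1327  0.133 ]
scene10 neck 337 y [-0.6974 -0.696   0.0862  0.1246  0.1253]
lowtop [(-0.06, 11), (-0.05, 5), (-0.04, 2), (-0.03, 0), (-0.02, 0), (-0.01, 0), (0.0, 0), (0.01, 2), (0.02, 1), (0.03, 0), (0.04, 2), (0.05, 0), (0.06, 0), (0.07, 0), (0.08, 1), (0.09, 0), (0.1, 0), (0.11, 0), (0.12, 0), (0.13, 1), (0.14, 62), (0.15, 47), (0.16, 20), (0.17, 90), (0.18, 0)]
top10 body 254 y [-0.6403 -0.6364 -0.587   0.1255  0.1297]
top10 neck 107 y [-0.6965 -0.6962 -0.6034  0.0885  0.1215]
lowtop [(-0.06, 0), (-0.05, 0), (-0.04, 0), (-0.03, 0), (-0.02, 0), (-0.01, 2), (0.0, 7), (0.01, 19), (0.02, 14), (0.03, 22), (0.04, 13), (0.05, 15), (0.06, 3), (0.07, 2), (0.08, 4), (0.09, 1), (0.1, 1), (0.11, 0), (0.12, 0), (0.13, 0), (0.14, 9), (0.15, 36), (0.16, 53), (0.17, 23), (0.18, 0)]
```

The body edge has moved about 159 mm, so the carriage is past the 150 mm snap. One firmer push to confirm the end stop.

Emit:
step_arm:
  rows:
    - [[0,1,-0.5],[7,0,0],0]
    - [[0,0.5,0],[7,0,0],0]
    - [[0,0.5,0],[8,0,0],0]

```text
time: 20.43
position: [0.6138, -0.0736, 0.0636]
tool_rot: [2.356, 2.076, -0.019]
ft_force: [-3.8, -15.8, 3.5]
grip_width: 0.003
```

```bash
python3 - <<'E'
from h import *
s=status.get_state();print(((s["position"]-O)@RS).round(4),s["ft_force"])
plan(O+SY*(-.038)+SX*.001+[0,0,.06],down(TH),1,0)
E
```

```text
[ 0.003  -0.04    0.0636] [ -3.80415489 -15.80783233   3.49338313]
t 20.43 pos [ 0.6138 -0.0736  0.0636] err mm [-1.7  2.2 -3.6] tot deg [-0.4  0.6 -1. ] F [ -3.8 -15.8   3.5] grip 0.003
[[[-0.41,0.58,-1.05],[2.0,-2.0,3.6],0]]
```

Under 15.8 N there is no further motion, so it is at the end stop. Backing off and lifting clear.

Emit:
step_arm:
  rows:
    - [[0,0,0],[-10,0,0],0]
    - [[0,0,0],[-18,0,0],0]
    - [[0,0,0],[-18,0,-5],0]
    - [[0,0,0],[-15,0,-18],0]
    - [[0,0,0],[-5,-5,-25],0]
    - [[0,0,0],[0,-10,-28],0]
    - [[0,0,0],[0,-14,-30],0]
    - [[0,0,0],[0,-14,-30],0]
    - [[0,0,0],[0,-14,-30],0]
    - [[0,0,0],[0,-14,-30],0]
    - [[0,0,0],[0,-10,-25],0]
    - [[0,0,0],[0,0,-10],0]

```text
time: 21.43
position: [0.5238, -0.1178, 0.2995]
tool_rot: [-2.336, -2.076, 0.006]
ft_force: [0.8, 0.6, 0.3]
grip_width: 0.007
```

```bash
python3 - <<'E'
from h import *
print(status.get_state()["joint_positions"].round(2))
from bench import optics
for n in ("scene","top","wrist"):
    d=optics.get_image(n);np.savez(n+"11.npz",**d);f=d["frame"][:,:,::-1].copy()
    if n!="wrist":f=cv2.resize(f[170:340,180:330] if n=="scene" else f[100:220,200:380],None,fx=4 if n=="top" else 3.5,fy=4 if n=="top" else 3.5,interpolation=cv2.INTER_CUBIC)
    cv2.imwrite(f"pics/{n}11.png",np.clip(f*1.5,0,255).astype(np.uint8))
    w=cloud(d)-O;a=w@AX;e=w@EX;y=w@SY
    m=(np.hypot(e-.047,y-.0985)<.03)&(a>.29)&(a<.335)
    if m.sum()>10: print(n,"btn",m.sum(),"a",np.median(a[m]).round(4),"e",np.percentile(e[m],[2,98]).round(4),"y",np.percentile(y[m],[2,98]).round(4))
T=np.radians(10);z=-(np.cos(T)*np.array([0,0,1])-np.sin(T)*SX)
plan(BTN+AX*.05-EX*.008,frame(SX,z),12,0)
E
python3 car.py scene11 top11|grep -v low
```

```text
[ 0.68  0.1  -0.54  1.6   0.04  1.48  0.02]
scene btn 287 a 0.3191 e [0.0289 0.0666] y [0.0812 0.1189]
top btn 237 a 0.3183 e [0.0273 0.066 ] y [0.0786 0.1161]
t 21.58 pos [ 0.5242 -0.1185  0.2954] err mm [-18.2 195.7  55.5] tot deg [-11.   -0.5  -0.6] F [-1.3  0.2 -0.3] grip 0.002
[[[-0.92,-0.04,-0.05],[16.1,-3.5,-4.4],0],[[-0.92,-0.04,-0.05],[16.1,-3.4,-4.5],0],[[-0.92,-0.04,-0.05],[16.1,-3.3,-4.6],0],[[-0.92,-0.04,-0.05],[16.1,-3.3,-4.6],0],[[-0.92,-0.04,-0.05],[16.1,-3.2,-4.7],0],[[-0.92,-0.04,-0.05],[16.1,-3.1,-4.7],0],[[-0.92,-0.04,-0.05],[16.1,-3.0,-4.8],0],[[-0.92,-0.04,-0.05],[16.1,-2.9,-4.9],0],[[-0.92,-0.04,-0.05],[16.1,-2.8,-4.9],0],[[-0.92,-0.04,-0.05],[16.1,-2.7,-5.0],0],[[-0.92,-0.04,-0.05],[16.1,-2.6,-5.0],0],[[-0.92,-0.04,-0.05],[16.1,-2.5,-5.1],0]]
scene11 body 359 y [-0.6335 -0.6303 -0.5549  0.1327  0.1334]
scene11 neck 247 y [-0.6995 -0.6968  0.1051  0.1255  0.1261]
top11 body 262 y [-0.6381 -0.6337 -0.588   0.1196  0.1307]
top11 neck 116 y [-0.7022 -0.6976 -0.6026  0.088   0.1173]
```

View pics/top11.png

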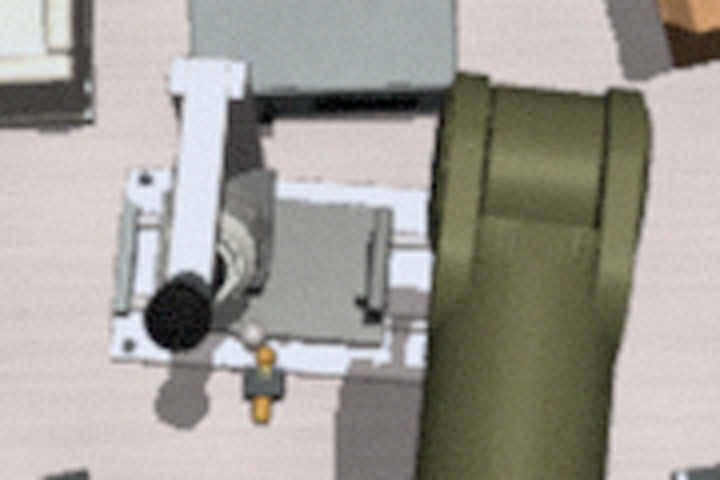

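View pics/scene11.png

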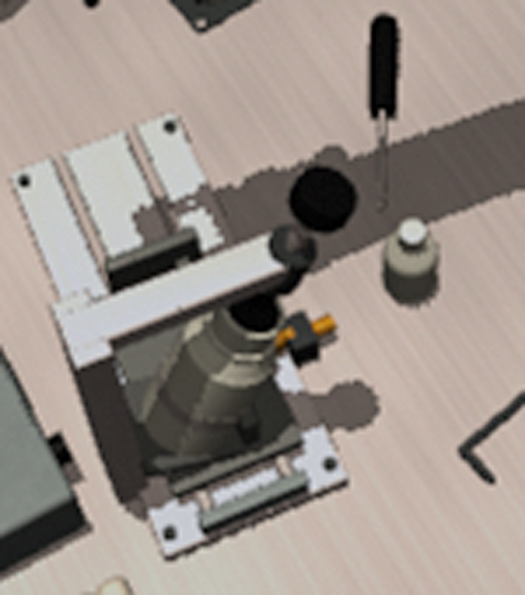

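```bash
python3 - <<'E'
from h import *
for n in ("scene0","top0","scene11","top11"):
    w=(cloud(load(n))-O)@RS
    for lo,hi in [(-.22,-.14),(-.06,.02)]:
        m=(w[...,2]>.07)&(w[...,2]<.105)&(abs(w[...,0])<.035)&(w[...,1]>lo)&(w[...,1]<hi)
        if m.sum()>10: print(n,m.sum(),np.percentile(w[m][:,1],[2,50,98]).round(4))
E
```

```text
scene0 227 [-0.1866 -0.177  -0.1699]
scene0 145 [-0.0425 -0.03   -0.026 ]
top0 127 [-0.1878 -0.18   -0.1687]
top0 11 [-0.0396 -0.0319 -0.0277]
scene11 228 [-0.0265 -0.0171 -0.0122]
top11 112 [-0.0279 -0.0214 -0.0096]
```

The push plate moved 160 mm and stayed there. Top crop: plate at (380,265), pawl at (265,360). Next is the probe button.

Emit:
step_arm:
  rows:
    - [[-0.9,0,0],[10,-4,-14],0]
    - [[-0.9,0,0],[14,-4,-12],0]
    - [[-0.9,0,0],[16,-3.3,-10],0]
    - [[-0.9,0,0],[16,-3.3,-6],0]
    - [[-0.9,0,0],[16,-3.2,-5],0]
    - [[-0.9,0,0],[16,-3.1,-4.7],0]
    - [[-0.9,0,0],[16,-3.0,-4],0]
    - [[-0.9,0,0],[16,-2.9,-2],0]
    - [[-0.9,0,0],[16,-2.8,0],0]
    - [[-0.9,0,0],[16,-2.7,0],0]
    - [[-0.9,0,0],[14,-2.6,0],0]
    - [[0,0,0],[0,0,0],0]

```text
time: 22.58
position: [0.5032, 0.0735, 0.3454]
tool_rot: [2.258, 2.025, 0.174]
ft_force: [-0.8, 0.7, -0.3]
grip_width: 0.002
```

```bash
cat > pr.py <<'E'
from h import *
T=np.radians(10);z=-(np.cos(T)*np.array([0,0,1])-np.sin(T)*SX);FR=frame(SX,z)
def rep(k,n):
    s=status.get_state();p=s["position"]-O;R=Ro.from_rotvec(s["tool_rot"]).as_matrix()
    tip=s["position"]+R[:,2]*.008-O
    print("tip e,y,a",(tip@EX).round(4),(tip@SY).round(4),(tip@AX).round(4),"q",s["joint_positions"].round(2),"F.ax",(s["ft_force"]@AX).round(1))
    plan(W(.047,.0985,.319)+AX*k-EX*.008,FR,n,0)
E
python3 -c "
from pr import *
rep(.03,3)"
```

```text
tip e,y,a 0.0323 0.0944 0.3573 q [ 0.55 -0.14 -0.69  1.7  -0.07  1.39 -0.24] F.ax 0.0
t 22.58 pos [0.5032 0.0735 0.3454] err mm [ 11.2   3.  -12.6] tot deg [-1.2 -0.9 -0.1] F [-0.8  0.7 -0.3] grip 0.002
[[[-0.4,-0.31,-0.04],[1.3,2.9,4.7],0],[[-0.4,-0.31,-0.04],[1.4,2.9,4.7],0],[[-0.4,-0.31,-0.04],[1.4,2.8,4.7],0]]
```

```bash
sed -i 's/radians(10)/radians(20)/; s/EX\*.008,FR/EX*.003,FR/' pr.py; python3 -c "
from pr import *
rep(.03,6)"
```

```text
tip e,y,a 0.0323 0.0944 0.3573 q [ 0.55 -0.14 -0.69  1.7  -0.07  1.39 -0.24] F.ax 0.0
t 22.58 pos [0.5032 0.0735 0.3454] err mm [ 15.7   2.5 -10.5] tot deg [-11.2  -0.9  -0.2] F [-0.8  0.7 -0.3] grip 0.002
[[[-1.87,-0.15,-0.03],[0.7,2.3,2.1],0],[[-1.87,-0.15,-0.03],[0.7,2.2,2.2],0],[[-1.87,-0.15,-0.03],[0.7,2.1,2.3],0],[[-1.87,-0.15,-0.03],[0.7,2.0,2.3],0],[[-1.87,-0.15,-0.03],[0.7,2.0,2.4],0],[[-1.87,-0.15,-0.03],[0.7,1.9,2.5],0]]
```

Emit:
step_arm:
  rows:
    - [[-1.9,-0.15,0],[0.7,2.3,2.1],0]
    - [[-1.9,-0.15,0],[0.7,2.2,2.2],0]
    - [[-1.9,-0.15,0],[0.7,2.1,2.3],0]
    - [[-1.9,-0.15,0],[0.7,2.0,2.3],0]
    - [[-1.9,-0.15,0],[0.7,2.0,2.4],0]
    - [[-1.9,-0.15,0],[0.7,1.9,2.5],0]
    - [[0,0,0],[0,0,0],0]

```text
time: 23.17
position: [0.5176, 0.0795, 0.3339]
tool_rot: [2.119, 1.906, 0.346]
ft_force: [-0.1, -0.5, 0.3]
grip_width: 0.005
```

```bash
python3 -c "
from pr import *
from bench import optics
rep(.008,4)
d=optics.get_image('wrist');cv2.imwrite('pics/wrist12.png',d['frame'][:,:,::-1])
d=optics.get_image('scene');f=d['frame'][:,:,::-1];cv2.imwrite('pics/scene12.png',np.clip(cv2.resize(f[130:330,170:370],None,fx=3,fy=3)*1.5,0,255).astype(np.uint8))"
```

```text
tip e,y,a 0.0415 0.1017 0.3408 q [ 0.51 -0.28 -0.65  1.85 -0.08  1.16 -0.23] F.ax 0.3
t 23.17 pos [0.5176 0.0795 0.3339] err mm [ 10.5  -4.4 -19. ] tot deg [0.7 0.1 0.2] F [-0.1 -0.5  0.3] grip 0.005
[[[0.19,0.03,0.04],[-0.8,0.9,5.4],0],[[0.19,0.03,0.04],[-0.8,0.9,5.4],0],[[0.19,0.03,0.04],[-0.8,0.9,5.4],0],[[0.19,0.03,0.04],[-0.8,0.9,5.4],0]]
```

View pics/scene12.png

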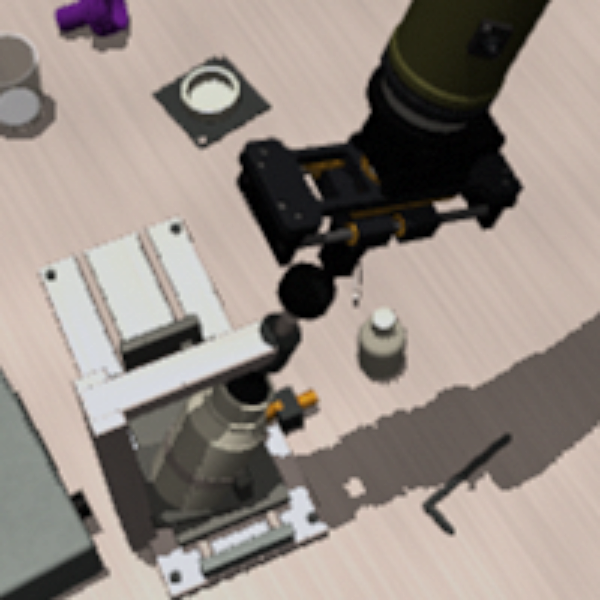

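View pics/wrist12.png

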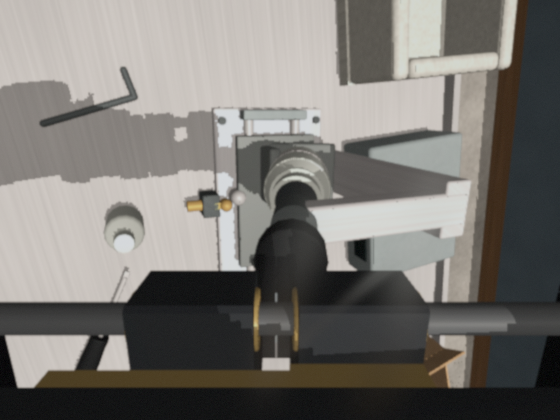

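The scene crop shows the fingertips just above the button at (305,290). The wrist view shows the button at (292,255), slightly to +y of the fingers. Pressing.

Emit:
step_arm:
  rows:
    - [[0,0,0],[-1.5,2,5],0]
    - [[0,0,0],[-1.5,2,5],0]
    - [[0,0,0],[0,0.5,5],0]
    - [[0,0,0],[0,0.5,5],0]
    - [[0,0,0],[0,0.5,5],0]

```text
time: 23.68
position: [0.5342, 0.0737, 0.313]
tool_rot: [2.123, 1.905, 0.347]
ft_force: [-1.7, 0.1, 1.7]
grip_width: 0.005
```

```bash
python3 -c "
from pr import *
rep(-.042+.0,6)"
```

```text
tip e,y,a 0.0482 0.0978 0.3146 q [ 0.52 -0.23 -0.67  1.86 -0.06  1.11 -0.25] F.ax 2.2
t 23.68 pos [0.5342 0.0737 0.313 ] err mm [ 14.9  -0.9 -43.3] tot deg [0.7 0.  0. ] F [-1.7  0.1  1.7] grip 0.005
[[[0.11,0.0,0.0],[0.1,-0.2,7.6],0],[[0.11,0.0,0.0],[0.1,-0.2,7.6],0],[[0.11,0.0,0.0],[0.1,-0.2,7.6],0],[[0.11,0.0,0.0],[0.1,-0.2,7.6],0],[[0.11,0.0,0.0],[0.1,-0.2,7.6],0],[[0.11,0.0,0.0],[0.1,-0.2,7.6],0]]
```

Emit:
step_arm:
  rows:
    - [[0,0,0],[0,0.5,6],0]
    - [[0,0,0],[0,0.5,6],0]
    - [[0,0,0],[0,0.5,6],0]
    - [[0,0,0],[0,0.5,6],0]
    - [[0,0,0],[0,0.5,6],0]

```text
time: 24.1
position: [0.5481, 0.0721, 0.283]
tool_rot: [2.124, 1.906, 0.346]
ft_force: [-2.1, 0.2, 2.8]
grip_width: 0.003
```

```bash
python3 -c "
from pr import *
rep(-.042+.0,6)"
```

```text
tip e,y,a 0.0482 0.0978 0.2815 q [ 0.53 -0.18 -0.69  1.89 -0.02  1.05 -0.28] F.ax 3.5
t 24.1 pos [0.5481 0.0721 0.283 ] err mm [  1.    0.6 -13.3] tot deg [0.6 0.  0. ] F [-2.1  0.2  2.8] grip 0.003
[[[0.1,0.0,0.0],[0.1,-0.6,2.1],0],[[0.1,0.0,0.0],[0.1,-0.6,2.1],0],[[0.1,0.0,0.0],[0.1,-0.6,2.1],0],[[0.1,0.0,0.0],[0.1,-0.6,2.1],0],[[0.1,0.0,0.0],[0.1,-0.6,2.1],0],[[0.1,0.0,0.0],[0.1,-0.6,2.1],0]]
```

Friction is about 4 N, as described. Continuing to the stop.

Emit:
step_arm:
  rows:
    - [[0,0,0],[0,0.5,5],0]
    - [[0,0,0],[0,0.5,5],0]
    - [[0,0,0],[0,0.3,4],0]

```text
time: 24.35
position: [0.5507, 0.0721, 0.2782]
tool_rot: [2.124, 1.907, 0.332]
ft_force: [-28.5, -1.5, 30.2]
grip_width: 0.003
```

```bash
python3 -c "
from pr import *
rep(-.042+.0,6)"
```

```text
tip e,y,a 0.0485 0.0979 0.2761 q [ 0.53 -0.16 -0.7   1.88  0.    1.04 -0.29] F.ax 39.3
t 24.35 pos [0.5507 0.0721 0.2782] err mm [-1.6  0.7 -8.6] tot deg [0.3 0.5 0.1] F [-28.5  -1.5  30.2] grip 0.003
[[[0.04,0.08,0.02],[0.1,-0.8,1.2],0],[[0.04,0.08,0.02],[0.1,-0.8,1.2],0],[[0.04,0.08,0.02],[0.1,-0.7,1.2],0],[[0.04,0.08,0.02],[0.1,-0.7,1.2],0],[[0.04,0.08,0.02],[0.1,-0.7,1.2],0],[[0.04,0.08,0.02],[0.1,-0.7,1.2],0]]
```

End stop reached: 39 N along the axis after about 43 mm of travel. Retreating.

Emit:
step_arm:
  rows:
    - [[0,0,0],[0,-0.3,-5],0]
    - [[0,0,0],[0,-1,-10],0]
    - [[0,0,0],[0,-1.5,-14],0]
    - [[0,0,0],[0,-2,-14],0]
    - [[0.5,0,0],[0,-3,-12],0]
    - [[2,0,0],[0,-10,-8],0]
    - [[2.5,0,0],[0,-15,-8],0]
    - [[2.5,0,0],[0,-15,-6],0]
    - [[2.5,0,0],[-10,-5,-4],0]
    - [[2.5,0,0],[-20,0,0],0]
    - [[2,0,0],[-25,0,0],0]
    - [[0,0,0],[-25,0,0],0]

```text
time: 25.35
position: [0.4632, 0.0065, 0.3429]
tool_rot: [2.267, 2.062, 0.093]
ft_force: [-0.4, -0.3, -0.3]
grip_width: 0.002
```

Emit:
step_arm:
  rows:
    - [[0,0,0],[-30,0,0],0]
    - [[0,0,0],[-30,0,0],0]
    - [[0,0,0],[-30,0,0],0]
    - [[0,0,0],[-30,0,0],0]
    - [[0,0,0],[-20,0,0],0]
    - [[0,0,0],[0,0,0],0]

```text
time: 25.85
position: [0.4493, -0.1456, 0.3405]
tool_rot: [2.273, 2.055, 0.095]
ft_force: [0.3, -1.0, -0.2]
grip_width: 0.002
```

```bash
python3 - <<'E'
from h import *
from bench import optics
s=status.get_state();print(s["time"],s["position"].round(3),s["joint_positions"].round(2),s["ft_force"].round(1))
for n in ("scene","top"):
    d=optics.get_image(n);np.savez(n+"13.npz",**d);f=d["frame"][:,:,::-1].copy()
    cv2.imwrite(f"pics/{n}13.png",np.clip(cv2.resize(f,None,fx=1.4,fy=1.4)*1.4,0,255).astype(np.uint8))
    w=cloud(d)-O;a=w@AX;e=w@EX;y=w@SY
    m=(np.hypot(e-.047,y-.0985)<.016)&(a>.26)&(a<.335)
    print(n,"btn",m.sum(),"a",np.median(a[m]).round(4))
    w=w@RS;m=(w[...,2]>.07)&(w[...,2]<.105)&(abs(w[...,0])<.035)&(w[...,1]>-.06)&(w[...,1]<.02)
    print("plate",m.sum(),np.percentile(w[m][:,1],[2,50,98]).round(4))
    w=cloud(d);r=np.hypot(w[...,0]-.469,w[...,1]-.347);m=(r<.02)&(w[...,2]>.05);print("knob",m.sum(),np.median(w[m],axis=0).round(4))
E
```

```text
25.85 [ 0.449 -0.146  0.34 ] [ 0.66 -0.16 -0.34  1.75 -0.07  1.45  0.22] [ 0.3 -1.  -0.2]
scene btn 114 a 0.2781
plate 232 [-0.0269 -0.017  -0.0118]
knob 131 [0.4705 0.3499 0.0723]
top btn 122 a 0.2763
plate 110 [-0.0279 -0.0217 -0.0095]
knob 83 [0.4675 0.3457 0.071 ]
```

View pics/scene13.png

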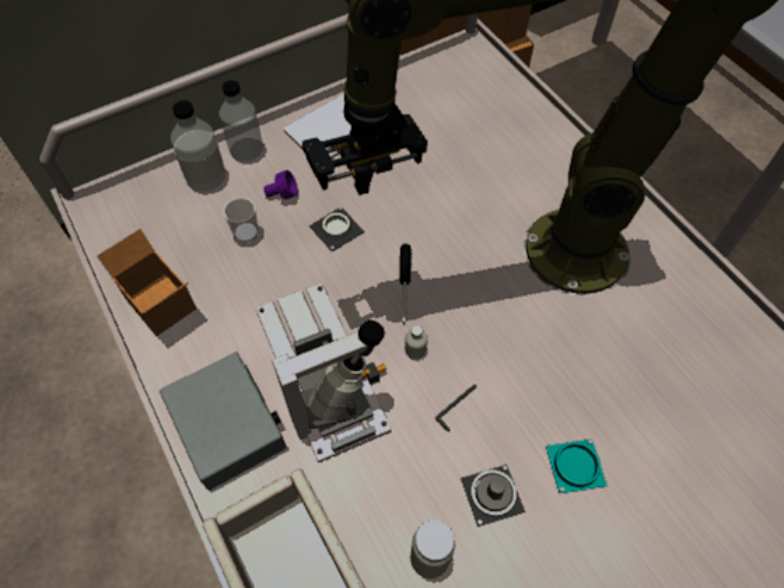

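View pics/top13.png

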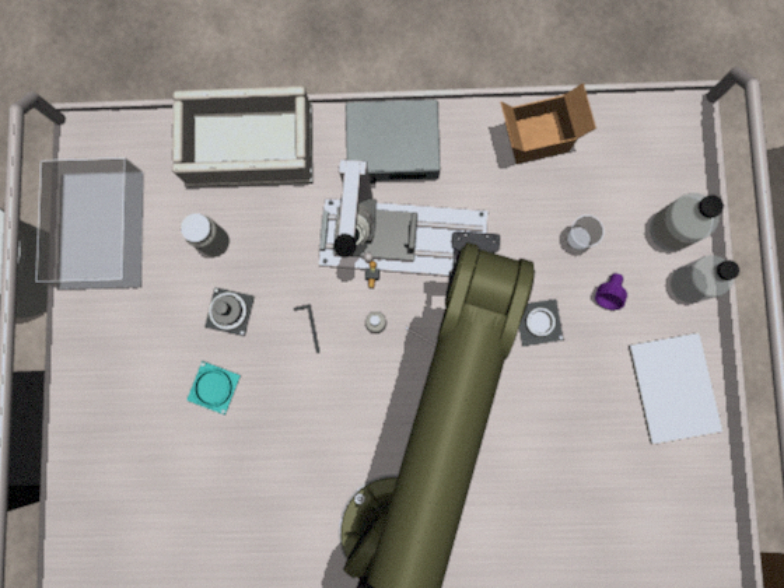

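```bash
python3 - <<'E'
from h import *
a=load("scene11")["frame"];b=load("scene13")["frame"]
f=np.hstack([cv2.resize(x[215:305,205:285],None,fx=4.8,fy=4.8,interpolation=cv2.INTER_CUBIC) for x in (a,b)])[:,:,::-1]
cv2.imwrite("pics/cmp.png",np.clip(f*1.8,0,255).astype(np.uint8))
E
```

```text
(no output)
```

View pics/cmp.png

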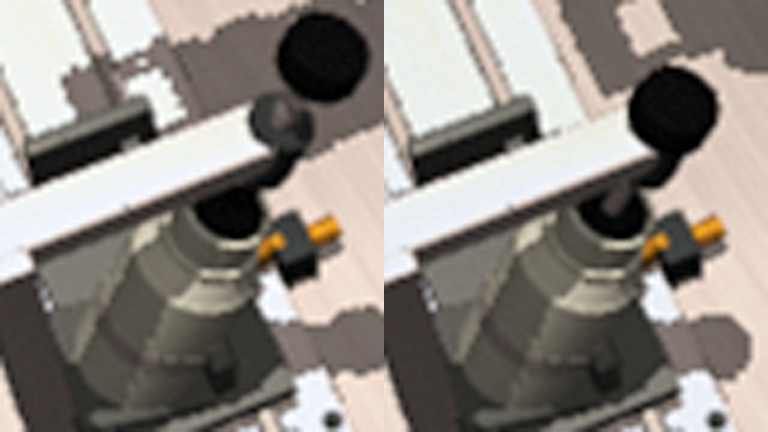

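The comparison shows the button (right panel, (672,110)) lowered near the guide, and the rod now inside the bottle's mouth at (615,205). The orange pawl is engaged beside the carriage. Handing in.

```bash
python3 -c "
from bench import order,status
print(status.get_state()['qd'].round(3));print(order.close_job())"
```

```text
[-0.022 -0.013 -0.05  -0.003 -0.019  0.007 -0.007]
the job is handed in; nothing more can be done
None
```

The job is done in the order asked and handed in at about 26 s of robot time; no verdict was reported.

- **Cap:** I lifted it off along the lean, set it upright in the wide white holder and let go. Its knob top measures 71–72 mm above the table, against an expected 72 mm.
- **Carriage:** I pushed it to the end stop. The push plate moved 160 mm, gave no more under about 16 N, and was still there after I backed off.
- **Probe:** I pressed it down the lean until it hit a hard stop at about 39 N. The button dropped about 42 mm, and the rod shows inside the bottle's mouth.
- **Other things:** nothing else looked moved in the last pictures, and the robot is clear of everything.

- **Not checked directly:** the probe's absolute depth, because its starting depth was unknown. 42 mm to a hard stop fits a start of about 8 mm and the full 50 mm. I also judged the pawl from the carriage position and the pictures, not from a close view.
- **Disagreed:** the wrist camera's placing of the holder differed from the other two cameras by about 2 mm, so I used a point in between. The cap went in without touching the rim.

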